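# Put the shoehorn away in its slotted holder and close the keeper

## Task

Put the bone-white shoehorn away: swing the holder's keeper arm out of the way, slide the shoehorn blade-first into the slot until its handle's shoulder is fully home against the slot mouth, let go, and swing the keeper back square across behind the handle. Leave the other things on the cabinet top where they are.

Things in the scene. Friction and masses are not known exactly. Their poses are not given: they have to be found in the camera images.
- horn_handle (a point): Centre of the handle of the loose bone-white plastic shoehorn (about 0.12 kg, 163 mm long), which stands on its long edge. The handle is a block 60 mm long (x), 26 mm thick (y) and 42 mm high (z): its underside is 21 mm below this point. +x points along the shoehorn to the blade tip, z up. Grip it from above across the 26 mm; the centre of mass is about 20 mm ahead of this point
- shoehorn: The whole shoehorn; origin under the middle of its length, 51.5 mm ahead of the handle's centre, +x to the blade tip. The flat blade starts at the handle's front face (the shoulder, 30 mm ahead of the handle's centre) and runs 103 mm on: 6 mm thick, 36 mm high, lower edge level with the handle's underside, end rounded
- slot_mouth (a point): Mouth of the fixed wooden holder's slot: on its middle line, on its floor, 10 mm above the cabinet top. +x points into the slot, z up. The slot is 10 mm wide between walls 40 mm high, 111 mm deep; cheeks narrow the first 20 mm from 19 to 10 mm. Home: the shoulder meets the cheeks, the handle's centre at x = -30 mm, 21 mm above this floor, on the level open porch (72 mm wide, out to x = -84 mm)
- slot_bridge (a point): Middle of the underside of the steel bridge over the slot, 55 mm inside the mouth, 42 mm above the slot floor. The bridge is 40 mm long (x), 42 mm wide, 7 mm thick (top 49 mm above the slot floor), so the blade cannot be lowered in from above and must be slid in from the mouth. Axes as slot_mouth
- keeper_hinge (a point): Upright hinge axis of the keeper arm, 22 mm above the slot floor (half-way up the arm): fixed on the holder at x = -74 mm, y = -60 mm in the frame of slot_mouth, whose axes it shares. The hinge post is 20 mm across and no higher than the arm
- keeper (a joint): Angle (rad) of the keeper, a dark steel arm (112 mm long, 12 wide, 14 to 30 mm above the slot floor) swinging level. 0: along slot_mouth's +y, square across the porch, 8 mm behind a handle that is home. Grows anticlockwise seen from above, away from the mouth; at 1.57 it points straight away (-x). Range -0.3 to 2.0, no stop or detent at 0, light friction (0.5 N at the peg), stays as left
- keeper_peg (a point): Grip of the keeper: an upright round wooden peg on the arm's end, 110 mm from the hinge axis, 18 mm across and 45 mm tall (30 to 75 mm above the slot floor). This point is on its axis, 52 mm above the slot floor
- shoe_tree: Bystander, not to be moved: loose beech shoe tree with a sprung rod, 180 mm long (x), 62 mm wide, 58 mm high; origin under its middle, z up
- tin: Bystander, not to be moved: round flat polish tin, 79 mm across, 28 mm high; origin at the centre of its underside
- bottle_mid (a point): Bystander, not to be moved or tipped: upright grey care bottle, 54 mm across, 125 mm tall; this point is on its axis, 60 mm up
- brush: Bystander, not to be moved: wooden shoe brush, 150 mm long (x), 46 mm wide, 42 mm high; origin under its middle
- door_key: Bystander, not to be moved: flat brass door key, about 70 mm long (x), 4 mm thick; origin near its middle, on its underside
Not all that is in view belongs to the job. What is shaped like the shoehorn but pink or turquoise is not meant.

How it is judged:
On the way, in this order (a step that is already met when the one before it is completed fails the run):
1. the keeper is swung clear of the way in to the slot (value of joint keeper above 1.1 rad), for 0.1 s.
2. the shoehorn is fully home in the slot (x of horn_handle in the frame of slot_mouth between -0.038 and -0.022 m and y of horn_handle in the frame of slot_mouth between -0.007 and 0.007 m and z of horn_handle in the frame of slot_mouth between 0.014 and 0.029 m and angle between the x axis of horn_handle and the x axis of slot_mouth, either way round below 0.09 rad and angle between horn_handle's own z axis and vertical below 0.12 rad), for 0.2 s.
At the end, for the whole second after the job is handed in: The shoehorn rests upright in the slot, blade in line with it (within 5 degrees), its shoulder within 8 mm of the slot mouth, released and at rest; the keeper stands square across behind the handle (joint within 0.13 rad of 0) and still; the bystanders are where they were (all of step 2 and value of joint keeper between -0.13 and 0.13 rad and linear speed of shoehorn below 0.02 m/s and velocity of joint keeper between -0.1 and 0.1 rad/s); the robot touches nothing.
It fails at once if a bystander (shoe tree, polish tin, care bottle, shoe brush or door key) is shifted by more than 30 mm or knocked over (distance of any of shoe_tree, tin, bottle_mid, brush, door_key from where it was at the start of the episode above 0.03 m).
It also fails if it takes over 72 s, if anything falls off the work surface, if the arm or the gripper's body presses on something with over 40 N, if the wrist force passes 120 N, or if a joint passes its speed limit or range.

## Robot

A 6-joint arm with a two-finger parallel gripper is mounted at the origin on the work surface. World frame = base frame: x ahead of the robot, y to its left, z up, the work surface at z = 0. Lengths are in m, angles in rad, forces in N, time in s.
With the tool pointing down it reaches from about 0.3 to 0.775 m from the base axis. Payload 14.6 kg.
Tool frame: the origin (TCP) lies on the mounting face of the last link; the fingertips stand 199 mm ahead of it and the grasp point (between the pads) lies 180 mm ahead of it; z points along the fingers, y is the direction in which the jaws open and shut (so a half turn about z gives the same grasp; the last joint's range is limited). The gripper opens to 94 mm and grips with 3 to 60 N. Pads are 16 mm wide; open, the fingers measure 119 mm over their backs; the gripper's body (75 mm by 177 mm) begins 78 mm behind the grasp point.
Start: joints at [-1.384, 0.3, 1.521, -0, 1.321, -0.067], TCP at [0.138, -0.532, 0.405] pointing down, gripper open.
Joint ranges: [-3.03, 3.03], [-0.79, 2.21], [0.23, 2.52], [-1.04, 4.18], [0, 3.07], [-2.55, 2.55]. Speed limits (rad/s): [2.22, 2.22, 2.57, 3.14, 3.14, 3.14].

## Interface

Orientations are given as [roll, pitch, yaw] about the fixed x, y, z axes, in that order (R = Rz(yaw) Ry(pitch) Rx(roll)).
In Python, from station import sensors, vision, job gives the robot as it stands. The module is installed in compiled form; this text tells all that it offers.
- The arm moves only by the tool arm_command, never from a script. Its argument "plan" is one flat list of numbers, 5 for each row, row after row: the closure, from -1 (fully open) to 1 (shut), so that 0 is half open, then the shift along the world's x, y, z scaled (see below), then the turn about the world's z scaled (see below). A call has 1 to 20 rows; each row is the pose to reach, as a shift and turn from the pose commanded when the call began; what a row does not reach only later rows make up. The controller multiplies each number of a shift by 400 mm and each number of a turn by 120 degrees. A row lasts 1/10 s, in which the tool goes at most 50 mm and 8.59 degrees, less where a joint would pass 70% of its speed; a pose out of reach is approached as far as the arm can. A call with a number of a shift or a turn outside -1 to 1 is refused whole. A call with a gripper value outside its range is refused whole. The fingers move at their own pace and stop on an object; "newtons" is the grip in N (left out, the last holds). Time passes only in rows, so rows that repeat a pose let the fingers close. It gives the time, the measured TCP pose, the force and the opening at its end, in the units of the state.
- sensors.get_obs(): the state, without advancing time (a new reading comes with each control period).
- vision.camera(name): name is "side" or "top" or "wrist"; returns the picture (384x512x3 uint8, blue, green, red); there is no depth.
- vision.camera_params(name): a dict with "intrinsics" (3x3 intrinsics, pixels), "k1" (the pictures are not rectified: a ray, as slopes to the right and down, at radius r is drawn at 1 + k1 r^2 times it, then the intrinsics apply), "rvec" (rotation vector, rad) and "tvec" (3), from world to camera coordinates, as OpenCV has them. Camera axes: x right, y down, z forward; pixel columns grow to the right and rows downward; lengths in m; the calibration is good to about 2 mm. A picture is of the moment at which its call begins: read the wrist's pose just before it. camera_params takes no time and is no camera call; for the wrist camera it gives the pose at the moment of the call.
- job.hand_in(): hands the job in, once; it reports no verdict.
Trained networks look in the newest picture that a camera, given by its name, has taken for a name from the list of things; names that differ only in an ending like _2 or _b are one class to them, and where a whole thing is asked for, a point or a joint stands for the part that bears it (a point fixed in the world has none). Each returns a list of dicts, best first, with "confidence" (0 to 1); they miss things now and then, are a little off and sometimes report something else, mostly with a low value. They report only what shows in the picture. A call takes as long as a camera call. They do not tell look-alikes from the thing itself.
- vision.search_frame(name, camera): "at" ([row, column] in pixels, amid what is visible of it).
- vision.silhouettes(name, camera): "mask" (384x512 bool, what is visible of it) and "at" ([row, column] in pixels, amid what is visible of it).
- vision.pinpoint(name, camera): "at" ([row, column] in pixels: a listed point, or the origin of a listed thing).
The state is a dict: "time_s": time; "qpos": joint angles; "joint_vel": joint speeds; "tau": joint torques, N m; "ee_pos": TCP position; "eef_rot": TCP orientation; "force": force on the tool from outside, world axes, zero at the start; "moment": the same for the moment, N m; "grip_width": finger opening in m.
Only numpy, scipy, OpenCV 4.12 (cv2) and the standard library are available. Lean on these libraries where they do the work, as an engineer would, in place of code of your own. Each camera call takes 0.05 s, during which the arm holds its last target.

## Working session

There is one attempt and no reset: what is moved stays moved. The work goes in short steps, Python scripts to look and compute and a tool call to move; the robot and the scene stay as the last step left them, time stands still between calls to the robot, and variables do not carry over. Pictures are saved under pics/ and viewed, and the job is handed in when it is done.

Besides the shell and the picture viewer there is one more tool, called after "Request:" as name(argument=value, ...) on one line, values as JSON. arm_command: Moves the arm, as the interface text tells. Its arguments: {"type":"object","properties":{"plan":{"type":"array"},"newtons":{"type":"number"}},"required":["plan"]}

```bash
mkdir -p pics; ls; python3 - <<'E'
from station import sensors, vision, job
import cv2
o=sensors.get_obs(); print(o)
for n in ["top","side"]:
    cv2.imwrite(f"pics/{n}0.png",cv2.resize(vision.camera(n),None,fx=1.5,fy=1.5,interpolation=cv2.INTER_CUBIC))
    print(vision.camera_params(n))
E
```

```text
pics
{'time_s': 0.0, 'qpos': array([-1.38359704e+00,  3.00468065e-01,  1.52162292e+00,  2.89350949e-05,
        1.32071622e+00, -6.65536217e-02]), 'joint_vel': array([ 0.00029687, -0.00107051, -0.000173  , -0.00081539,  0.00192019,
        0.00026271]), 'tau': array([-3.38889868e-04, -5.31804729e+01, -3.52741456e+01,  7.06728618e-02,
        2.43513932e-02, -9.86362625e-05]), 'ee_pos': array([ 0.13808681, -0.53233834,  0.40407016]), 'eef_rot': array([-3.14038265e+00, -1.08737384e-04,  2.53745662e-01]), 'force': array([-0.86680703, -1.61388325, -0.21361329]), 'moment': array([-0.04060562,  0.02400287, -0.04799174]), 'grip_width': 0.09419328436449832}
{'intrinsics': array([[492.84233034,   0.        , 256.55138488],
       [  0.        , 492.84233034, 187.47621821],
       [  0.        ,   0.        ,   1.        ]]), 'k1': -0.11127934519694206, 'rvec': array([ 2.10440283, -2.11754365,  0.23216537]), 'tvec': array([-0.07997859,  0.51761259,  1.51273701])}
{'intrinsics': array([[375.8862111 ,   0.        , 261.65562119],
       [  0.        , 375.8862111 , 189.86660871],
       [  0.        ,   0.        ,   1.        ]]), 'k1': -0.06162710272832666, 'rvec': array([ 0.51862388, -2.56175937,  1.40515757]), 'tvec': array([0.43877937, 0.22177567, 0.92364495])}
```

View pics/top0.png

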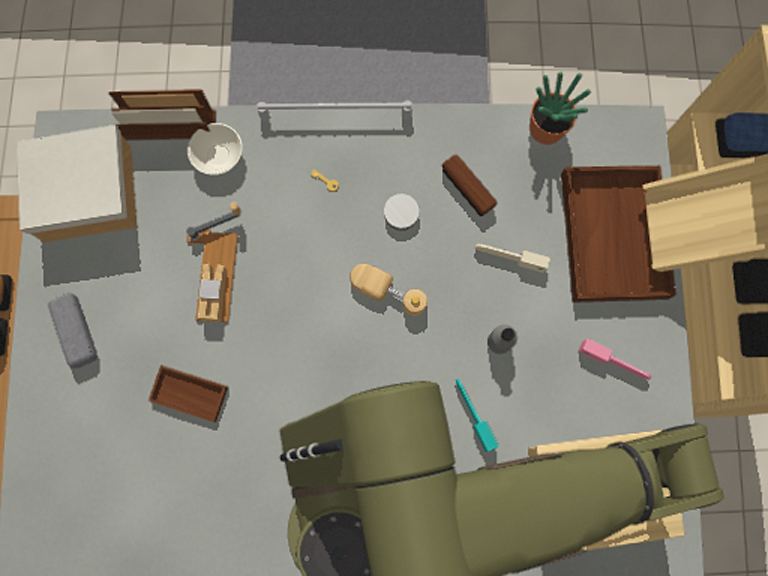

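View pics/side0.png

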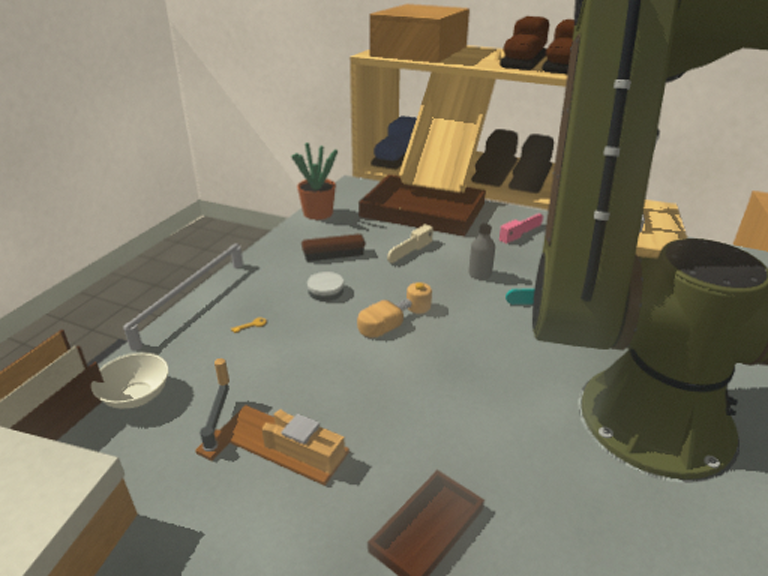

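Candidates at (enlarged top picture, col,row): bone-white (512,257), pink (615,358), turquoise (477,415). The description fits the bone-white one. I'll measure it and confirm it in a crop.

```bash
cat > h.py <<'E'
import numpy as np, cv2
from station import sensors, vision, job
def cam(n):
    p=vision.camera_params(n); K=p["intrinsics"]; k1=p["k1"]; R=cv2.Rodrigues(np.array(p["rvec"]))[0]; t=np.array(p["tvec"]); return K,k1,R,t
def plane(n,rc,z,c=None):
    K,k1,R,t=c or cam(n)
    u=cv2.undistortPoints(np.array([[[rc[1],rc[0]]]],float),K,np.array([k1,0,0,0,0]))[0,0]
    d=R.T@np.array([u[0],u[1],1]); o=-R.T@t
    return o+d*(z-o[2])/d[2]
def proj(n,P,c=None):
    K,k1,R,t=c or cam(n)
    q=cv2.projectPoints(np.atleast_2d(np.array(P,float)),cv2.Rodrigues(R)[0],t,K,np.array([k1,0,0,0,0]))[0].reshape(-1,2)
    return q[:,::-1]
def tri(obs):  # [(cam tuple, rc)]
    A=[];b=[]
    for c,rc in obs:
        K,k1,R,t=c
        u=cv2.undistortPoints(np.array([[[rc[1],rc[0]]]],float),K,np.array([k1,0,0,0,0]))[0,0]
        for i in range(2):
            A.append(R[i]-u[i]*R[2]); b.append(u[i]*t[2]-t[i])
    return np.linalg.lstsq(np.array(A),np.array(b),rcond=None)[0]
E
python3 - <<'E'
from h import *
np.set_printoptions(precision=4,suppress=True)
H=dict(horn_handle=.021,shoehorn=0,slot_mouth=.01,slot_bridge=.052,keeper_hinge=.032,keeper_peg=.062,shoe_tree=0,tin=0,bottle_mid=.06,brush=0,door_key=0)
for n in ["top","side"]:
    im=vision.camera(n)
    if n=="top":
        cv2.imwrite("pics/crop_horn.png",cv2.resize(im[140:200,300:380],None,fx=8,fy=8,interpolation=cv2.INTER_CUBIC))
        cv2.imwrite("pics/crop_hold.png",cv2.resize(im[125:225,110:175],None,fx=6,fy=6,interpolation=cv2.INTER_CUBIC))
    for k,z in H.items():
        if n=="side" and z==0: continue
        for d in vision.pinpoint(k,n)[:3]:
            print(n,k,round(d["confidence"],2),np.round(d["at"],1),plane(n,d["at"],z))
E
```

```text
top horn_handle 0.89 [176.  355.8] [ 0.5614 -0.4102  0.021 ]
top horn_handle 0.62 [291.2 324.3] [ 0.1906 -0.2936  0.021 ]
top horn_handle 0.6 [233.  394.6] [ 0.3718 -0.5278  0.021 ]
top shoehorn 0.91 [173.6 339.6] [ 0.5749 -0.3606  0.    ]
top shoehorn 0.74 [243.4 409.5] [ 0.3396 -0.5814  0.    ]
top shoehorn 0.65 [279.1 315.5] [ 0.2292 -0.2695  0.    ]
top slot_mouth 0.59 [180.2 143.7] [0.5538 0.2892 0.01  ]
top keeper_hinge 0.76 [155.8 127. ] [0.6317 0.3436 0.032 ]
top keeper_peg 0.75 [140.9 155.1] [0.6726 0.2457 0.062 ]
top keeper_peg 0.25 [125.9 312.9] [ 0.7208 -0.2688  0.062 ]
top shoe_tree 0.97 [196.6 258.3] [ 0.4985 -0.0891  0.    ]
top shoe_tree 0.7 [139.6 156.5] [0.697  0.2541 0.    ]
top tin 0.59 [142.7 265.3] [ 0.6834 -0.114   0.    ]
top bottle_mid 0.59 [221.9 335.2] [ 0.4042 -0.3293  0.06  ]
top brush 0.59 [126.2 312.1] [ 0.7415 -0.274   0.    ]
top door_key 0.62 [122.6 217.9] [0.7559 0.0465 0.    ]
side horn_handle 0.64 [155.5 281.3] [ 0.5702 -0.4256  0.021 ]
side horn_handle 0.64 [151.9 341.2] [ 0.3673 -0.5501  0.021 ]
side horn_handle 0.21 [289.2 137.9] [0.6455 0.3331 0.021 ]
side slot_mouth 0.68 [291.  180.3] [0.5597 0.2902 0.01  ]
side slot_bridge 0.85 [286.8 202.3] [0.4971 0.291  0.052 ]
side keeper_hinge 0.61 [291.9 137.9] [0.6324 0.3471 0.032 ]
side keeper_peg 0.58 [245.9 149.6] [0.6777 0.2344 0.062 ]
side keeper_peg 0.16 [167.6 220.3] [ 0.7016 -0.185   0.062 ]
side bottle_mid 0.68 [164.  321.6] [ 0.3977 -0.3516  0.06  ]
```

View pics/crop_horn.png

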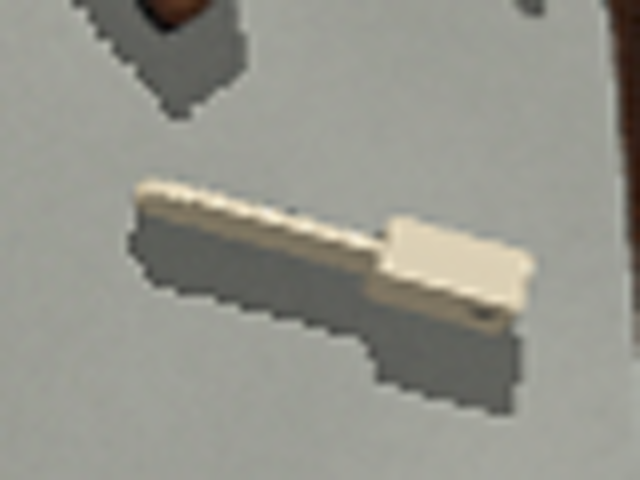

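View pics/crop_hold.png

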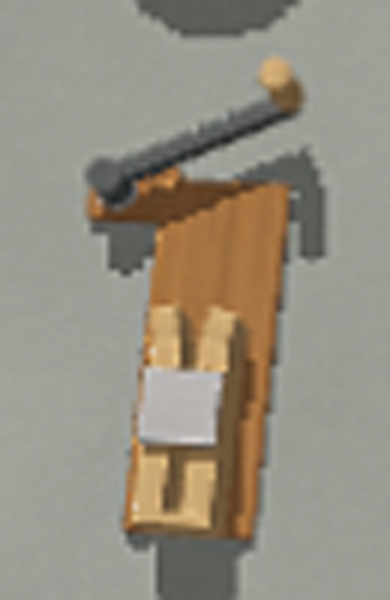

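The crop shows the bone-white horn, handle at right (crop 455,265) and blade tip at upper left (140,190). This is the one meant. The holder's mouth faces away from the robot and the keeper is partly open. The bowl stands close to the keeper's swing, so I'll measure it and refine the holder pose.

```bash
python3 - <<'E'
from h import *
from scipy.optimize import least_squares
np.set_printoptions(precision=4,suppress=True)
T=cam("top");S=cam("side")
c=lambda x,y:(125+y/6-.4,110+x/6-.4)
print("hinge tri",tri([(T,(155.8,127)),(S,(291.9,137.9))]),"peg",tri([(T,(140.9,155.1)),(S,(245.9,149.6))]))
print("peg top", plane("top",c(276,72),.085), tri([(T,c(276,72)),(S,(361/1.5,221/1.5))]))
# bridge corners top z=.059 order front-left.. (image up = mouth)
bc=np.array([plane("top",c(*p),.059)[:2] for p in [(148,368),(222,373),(218,446),(140,440)]]);print(bc,bc.mean(0))
print("side lens",np.linalg.norm(bc-np.roll(bc,-1,0),axis=1))
v=(bc[3]+bc[2]-bc[0]-bc[1]);print("yaw bridge",np.arctan2(v[1],v[0]))
# porch base right edge (z=.01): (290,185)->(255,540)
a=plane("top",c(289,185),.01);b=plane("top",c(254,541),.01);print(a,b,np.arctan2(b[1]-a[1],b[0]-a[0]),np.linalg.norm(b-a))
# bowl rim
for z in (.05,.07,.09):
  print("bowl",z,[plane("top",(r/1.5,cc/1.5),z)[:2] for cc,r in [(215,175),(188,150),(242,150),(215,124)]])
  print("  side",[plane("side",(r/1.5,cc/1.5),z)[:2] for cc,r in [(93,385),(168,372),(130,403),(140,356)]])
# horn
c=lambda x,y:(140+y/8-.4,300+x/8-.4)
hc=np.array([plane("top",c(*p),.042)[:2] for p in [(392,216),(536,262),(520,308),(374,262)]]);print(hc,hc.mean(0),np.linalg.norm(hc-np.roll(hc,-1,0),axis=1))
tip=plane("top",c(140,190),.036);print(tip)
E
```

```text
hinge tri [0.6336 0.3449 0.0288] peg [0.6692 0.2435 0.0723]
peg top [0.6797 0.2399 0.085 ] [0.6787 0.2395 0.0831]
[[0.5237 0.3076]
 [0.5207 0.2677]
 [0.4812 0.2682]
 [0.4846 0.3101]] [0.5025 0.2884]
side lens [0.0401 0.0395 0.0421 0.0391]
yaw bridge 3.102738068924853
[0.6384 0.2455 0.01  ] [0.4381 0.2574 0.01  ] 3.0822862560918036 0.20057125490702507
bowl 0.05 [array([0.7612, 0.2912]), array([0.8215, 0.3555]), array([0.8197, 0.2334]), array([0.8835, 0.2975])]
  side [array([0.86  , 0.3441]), array([0.7692, 0.2686]), array([0.7744, 0.3505]), array([0.8421, 0.2558])]
bowl 0.07 [array([0.7537, 0.2865]), array([0.8132, 0.3499]), array([0.8114, 0.2294]), array([0.8744, 0.2927])]
  side [array([0.8379, 0.358 ]), array([0.7499, 0.2848]), array([0.7549, 0.3641]), array([0.8205, 0.2725])]
bowl 0.09 [array([0.7462, 0.2818]), array([0.8049, 0.3443]), array([0.8032, 0.2254]), array([0.8654, 0.2879])]
  side [array([0.8157, 0.3718]), array([0.7307, 0.3011]), array([0.7355, 0.3778]), array([0.7989, 0.2891])]
[[ 0.588  -0.3836]
 [ 0.5684 -0.4418]
 [ 0.5492 -0.4342]
 [ 0.5687 -0.3753]] [ 0.5686 -0.4087] [0.0614 0.0207 0.062  0.021 ]
[ 0.6009 -0.2816  0.036 ]
```

Request:
arm_command(plan=[-1, 0.75, 1, 0, 0.5, -1, 0.75, 1, 0, 0.5, -1, 0.75, 1, 0, 0.5, -1, 0.75, 1, 0, 0.5, -1, 0.75, 1, 0, 0.5, -1, 0.75, 1, 0, 0.5, -1, 0.75, 1, 0, 0.5, -1, 0.75, 1, 0, 0.5, -1, 0.75, 1, 0, 0.5, -1, 0.75, 1, 0, 0.5, -1, 0.75, 1, 0, 0.5, -1, 0.75, 1, 0, 0.5])

```text
time_s: 2.25
ee_pos: [0.4384, -0.1317, 0.4045]
eef_rot: [-3.141, 0.0, 1.303]
force: [-0.2, -0.7, 0.5]
grip_width: 0.0942
```

Request:
arm_command(plan=[-1, 0.4, 0.84, 0, 0.32, -1, 0.4, 0.84, 0, 0.32, -1, 0.4, 0.84, 0, 0.32, -1, 0.4, 0.84, 0, 0.32, -1, 0.4, 0.84, 0, 0.32, -1, 0.4, 0.84, 0, 0.32, -1, 0.4, 0.84, 0, 0.32, -1, 0.4, 0.84, 0, 0.32, -1, 0.4, 0.84, 0, 0.32, -1, 0.4, 0.84, 0, 0.32])

```text
time_s: 3.25
ee_pos: [0.5983, 0.202, 0.4043]
eef_rot: [-3.141, 0.0, 1.97]
force: [-0.3, -0.4, 0.5]
grip_width: 0.094
```

```bash
python3 - <<'E'
from h import *
np.set_printoptions(precision=4,suppress=True)
o=sensors.get_obs();print(o["time_s"],o["ee_pos"],o["eef_rot"],o["qpos"])
c=cam("wrist");im=vision.camera("wrist");cv2.imwrite("pics/w1.png",cv2.resize(im,None,fx=1.5,fy=1.5))
print(-c[2].T@c[3],c[2][2])
for k,z in dict(slot_mouth=.01,slot_bridge=.052,keeper_hinge=.032,keeper_peg=.062).items():
    for d in vision.pinpoint(k,"wrist")[:2]: print(k,round(d["confidence"],2),d["at"],plane("wrist",d["at"],z,c))
cv2.imwrite("pics/t1.png",cv2.resize(vision.camera("top"),None,fx=1.5,fy=1.5))
E
```

```text
3.25 [0.5983 0.202  0.4043] [-3.1407  0.0002  1.9699] [ 0.2677  0.4848  1.267  -0.0003  1.3906 -0.1314]
[0.5663 0.2777 0.3845] [ 0.1094 -0.2571 -0.9602]
slot_mouth 0.56 [97.7, 254.9] [0.5551 0.2912 0.01  ]
slot_bridge 0.76 [77.5, 212.6] [0.5044 0.2913 0.052 ]
keeper_hinge 0.64 [83.1, 337.5] [0.6401 0.3442 0.032 ]
keeper_peg 0.56 [175.1, 335.0] [0.6782 0.2456 0.062 ]
```

View pics/w1.png

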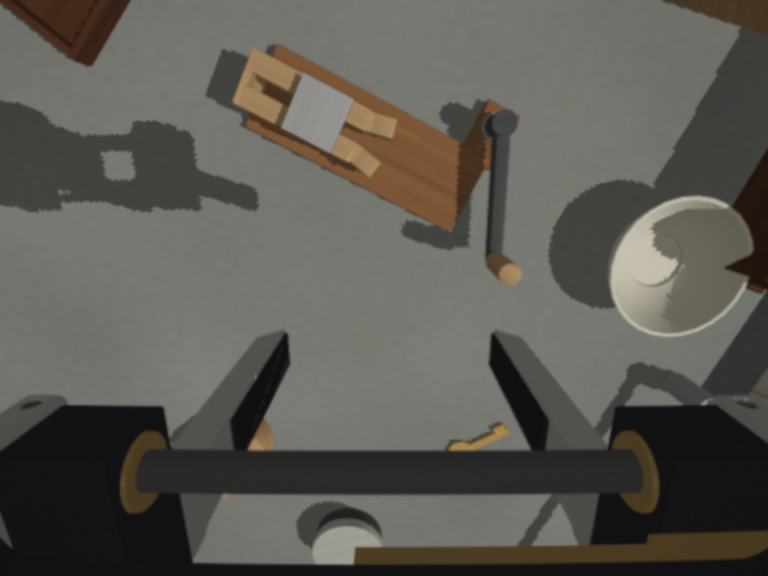

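The wrist view shows the bridge near (318,112), the hinge post at (503,123), the peg top at (510,273) and the bowl at (680,265). Next I'll fit the holder pose.

```bash
python3 - <<'E'
from h import *
from scipy.optimize import least_squares
np.set_printoptions(precision=4,suppress=True)
W=cam("wrist");T=cam("top")
im=cv2.imread("pics/w1.png")[30:300,200:560]
cv2.imwrite("pics/w1c.png",cv2.resize(im,None,fx=2.2,fy=2.2,interpolation=cv2.INTER_CUBIC))
obsW={(35,21,49):None}
L=lambda l:np.array(l,float)/1000
# slot coords: (x,y,z above floor)
pts=[((35,21,49),(354,95)),((35,-21,49),None),((75,21,49),None)]
# wrist px (col,row at 1.5x)
# image: bridge right side=mouth side (x=35); upper = hinge side (y=-21)
w=[((35,-21,49),(354,95)),((35,21,49),(332,153)),((75,21,49),(281,122)),((75,-21,49),(306,72)),((-74,-60,30),(503,123))]
t=[((35,-21,49),(148,368)),((35,21,49),(222,373)),((75,21,49),(218,446)),((75,-21,49),(140,440))]
def f(p,full=False):
    mx,my,ps=p;R=np.array([[np.cos(ps),-np.sin(ps),0],[np.sin(ps),np.cos(ps),0],[0,0,1]])
    r=[]
    for l,c,s in((w,W,0),(t,T,1)):
        P=np.array([R@(np.array(a)/1000)+[mx,my,.01] for a,_ in l]); q=proj("",P,c)
        for (a,b),qq in zip(l,q):
            o=np.array([b[1]/1.5-.2,b[0]/1.5-.2]) if s==0 else np.array([125+b[1]/6-.4,110+b[0]/6-.4])
            r.append(qq-o)
    return np.array(r) if full else np.ravel(r)
s=least_squares(f,[.557,.286,3.09],loss="soft_l1");print(s.x);print(f(s.x,True))
for z in[.085]: print("peg wrist",plane("",(273/1.5-.2,510/1.5-.2),z,W))
E
```

```text
[0.5583 0.2898 3.0691]
[[ 2.2201  0.3588]
 [-0.4202 -1.2861]
 [ 3.1742 -0.1114]
 [-0.5932 -1.2919]
 [ 0.033   0.9291]
 [-0.369  -1.7318]
 [-0.3473 -1.1457]
 [-0.2366 -1.8894]
 [-0.117  -1.873 ]]
peg wrist [0.679  0.2439 0.085 ]
```

View pics/w1c.png

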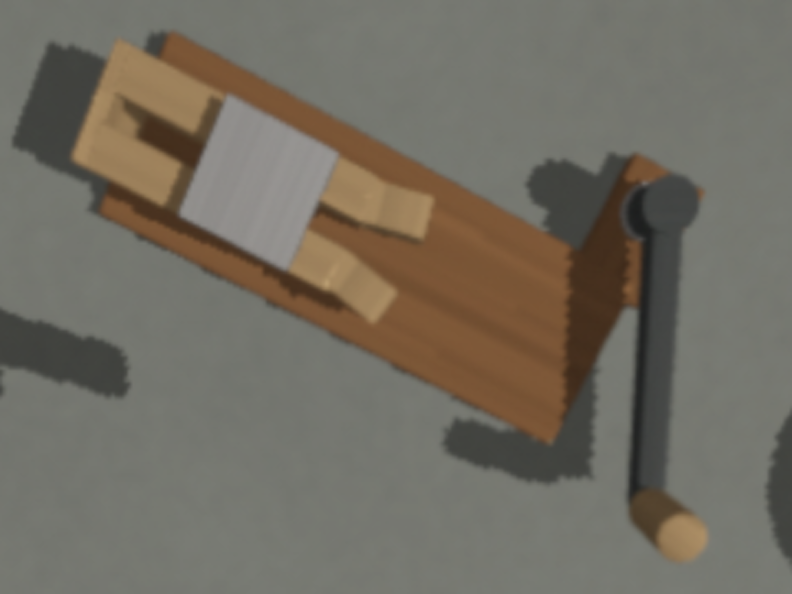

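```bash
cat > fit.py <<'E'
from h import *
from scipy.optimize import least_squares
np.set_printoptions(precision=4,suppress=True)
W=cam("wrist");T=cam("top")
w=[((35,-21,49),(339,155)),((35,21,49),(290,270)),((75,21,49),(180,214)),((75,-21,49),(228,94)),((-74,-60,30),(670,202)),((-84,36,0),(553,441)),((0,-9.5,40),(424,242)),((0,9.5,40),(398,292))]
t=[((35,-21,49),(148,368)),((35,21,49),(222,373)),((75,21,49),(218,446)),((75,-21,49),(140,440))]
def f(p,full=False,useT=True):
    mx,my,ps=p;R=np.array([[np.cos(ps),-np.sin(ps),0],[np.sin(ps),np.cos(ps),0],[0,0,1]])
    r=[]
    for l,c,s in((w,W,0),(t,T,1))[:2 if useT else 1]:
        P=np.array([R@(np.array(a)/1000)+[mx,my,.01] for a,_ in l]); q=proj("",P,c)
        for (a,b),qq in zip(l,q):
            o=np.array([(b[1]/2.2+30)/1.5-.2,(b[0]/2.2+200)/1.5-.2]) if s==0 else np.array([125+b[1]/6-.4,110+b[0]/6-.4])
            r.append(qq-o)
    return np.array(r) if full else np.ravel(r)
for u in(True,False):
    s=least_squares(lambda p:f(p,False,u),[.557,.286,3.09],loss="soft_l1");print(s.x);print(f(s.x,True,u))
p=plane("",((537/2.2+30)/1.5-.2,(683/2.2+200)/1.5-.2),.085,W);print("peg",p)
E
python3 fit.py
```

```text
[0.5591 0.2895 3.0842]
[[-0.4551  0.396 ]
 [ 0.9299 -0.541 ]
 [ 1.3778 -0.2031]
 [ 0.4612  0.1834]
 [ 0.1248  0.1978]
 [ 1.0857  0.2843]
 [-1.3245 -1.1874]
 [-0.9384 -0.5625]
 [-0.5099 -1.4593]
 [-0.6824 -0.8519]
 [-0.5636 -1.4068]
 [-0.2478 -1.4126]]
[0.5592 0.2897 3.0818]
[[-0.6903  0.6187]
 [ 0.6665 -0.4118]
 [ 1.0231 -0.0466]
 [ 0.1297  0.4382]
 [ 0.1645  0.3785]
 [ 1.057   0.2817]
 [-1.4844 -1.0258]
 [-1.1126 -0.44  ]]
peg [0.6797 0.2433 0.085 ]
```

```bash
cat > kp.py <<'E'
import numpy as np
np.set_printoptions(precision=3,suppress=True)
M=np.array([.559,.289]);ps=3.083
X=np.array([np.cos(ps),np.sin(ps)]);Y=np.array([-X[1],X[0]])
Hn=M-.074*X-.060*Y
peg=lambda t:Hn+.11*(-np.sin(t)*X+np.cos(t)*Y)
tan=lambda t:-np.cos(t)*X-np.sin(t)*Y
def tcp(t,off,phi=np.deg2rad(22.9)): # finger centre off from peg along tangent
    return peg(t)+off*tan(t)-.053*np.array([np.cos(phi),np.sin(phi)])
E
python3 - <<'E'
from kp import *
c=np.array([.5983,.202])
for t in (.46,): print("start",tcp(t,-.035),(tcp(t,-.035)-c)/.4)
for t in np.arange(.4,1.5,.1): p=tcp(t,-.017); print(round(t,2),peg(t),p,np.hypot(*p),(p-c)/.4)
E
```

```text
start [0.598 0.209] [0.    0.018]
0.4 [0.673 0.241] [0.608 0.215] 0.6451133689213495 [0.025 0.031]
0.5 [0.683 0.245] [0.619 0.217] 0.6561835383467928 [0.052 0.038]
0.6 [0.693 0.25 ] [0.63  0.221] 0.6673094871880424 [0.078 0.047]
0.7 [0.702 0.256] [0.64  0.226] 0.678380039029798 [0.104 0.059]
0.8 [0.711 0.263] [0.649 0.231] 0.6892898968025479 [0.128 0.073]
0.9 [0.718 0.271] [0.658 0.238] 0.6999400821408137 [0.15 0.09]
1.0 [0.725 0.28 ] [0.666 0.245] 0.7102382102516162 [0.17  0.109]
1.1 [0.731 0.289] [0.674 0.254] 0.720098639762143 [0.189 0.129]
1.2 [0.736 0.299] [0.681 0.263] 0.7294425308274808 [0.206 0.152]
1.3 [0.74  0.309] [0.686 0.272] 0.7381978386338137 [0.22  0.176]
1.4 [0.744 0.32 ] [0.691 0.282] 0.7462992638017447 [0.231 0.201]
```

Request:
arm_command(plan=[-1, 0, 0.018, -0.1, 0, -1, 0, 0.018, -0.2, 0, -1, 0, 0.018, -0.3, 0, -1, 0, 0.018, -0.38, 0, -1, 0, 0.018, -0.38, 0])

```text
time_s: 4.05
ee_pos: [0.5972, 0.2102, 0.2485]
eef_rot: [-3.134, -0.001, 1.971]
force: [-0.6, -0.4, 0.2]
grip_width: 0.0939
```

```bash
python3 - <<'E'
from h import *
o=sensors.get_obs();print(o["time_s"],o["ee_pos"],o["eef_rot"])
cv2.imwrite("pics/w2.png",cv2.resize(vision.camera("wrist"),None,fx=1.5,fy=1.5))
E
```

```text
4.05 [0.59723791 0.21021113 0.24849421] [-3.13445440e+00 -7.98344934e-04  1.97082637e+00]
```

View pics/w2.png

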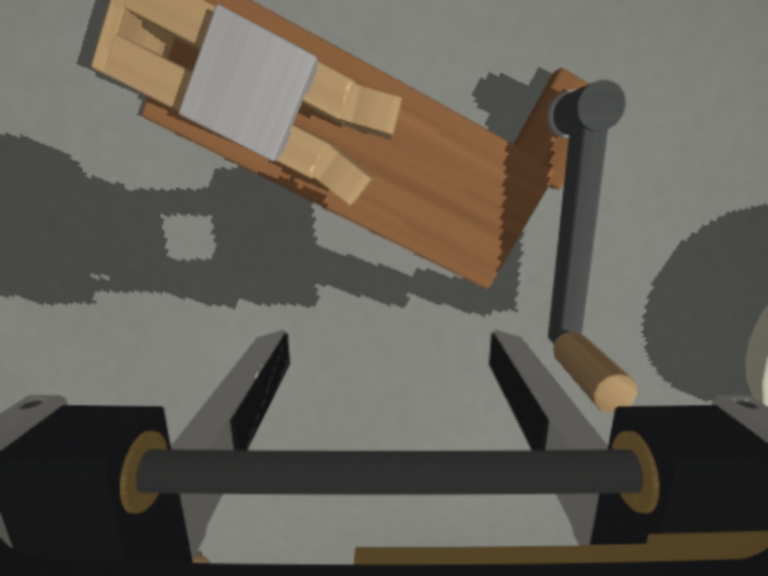

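Request:
arm_command(plan=[-1, 0.025, 0.013, 0, 0, -1, 0.052, 0.02, 0, 0, -1, 0.078, 0.029, 0, 0, -1, 0.104, 0.041, 0, 0, -1, 0.128, 0.055, 0, 0, -1, 0.15, 0.072, 0, 0, -1, 0.17, 0.091, 0, 0, -1, 0.189, 0.111, 0, 0, -1, 0.198, 0.122, 0, 0, -1, 0.206, 0.134, 0, 0, -1, 0.213, 0.146, 0, 0, -1, 0.22, 0.158, 0, 0, -1, 0.226, 0.17, 0, 0, -1, 0.229, 0.178, 0, 0, -1, 0.229, 0.178, 0, 0])

```text
time_s: 5.6
ee_pos: [0.6897, 0.2825, 0.2524]
eef_rot: [-3.142, -0.0, 1.972]
force: [-0.6, -0.4, 0.1]
grip_width: 0.0939
```

```bash
python3 - <<'E'
from h import *
from kp import *
o=sensors.get_obs();print(o["time_s"],o["ee_pos"],o["eef_rot"],o["force"])
W=cam("wrist")
cv2.imwrite("pics/w3.png",cv2.resize(vision.camera("wrist"),None,fx=1.5,fy=1.5))
for d in vision.pinpoint("keeper_peg","wrist")[:2]:
    p=plane("",d["at"],.062,W)[:2];v=p-Hn;print(d["confidence"],p,np.linalg.norm(v),np.arctan2(-v@X,v@Y))
E
```

```text
5.6 [0.69  0.282 0.252] [-3.142 -0.     1.972] [-0.608 -0.42   0.05 ]
0.94 [0.744 0.326] 0.10935947525437907 1.456625904285641
```

View pics/w3.png

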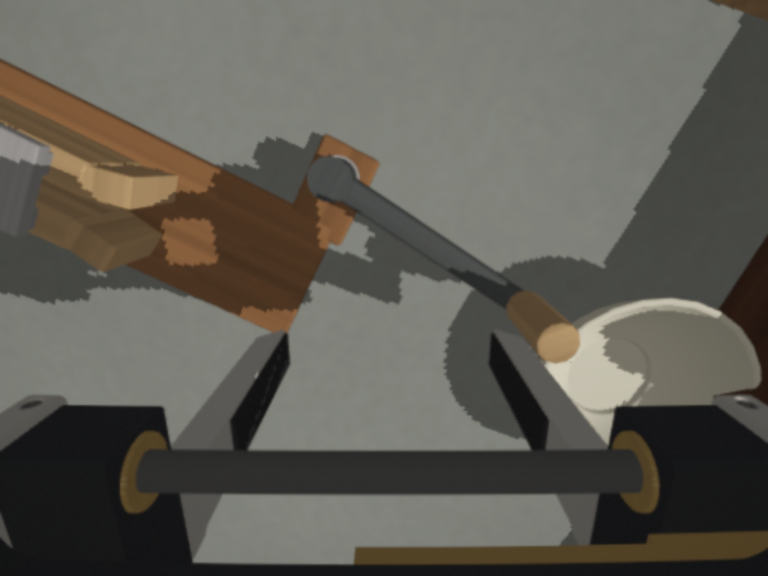

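Request:
arm_command(plan=[-1, -0.05, -0.1, 0, 0, -1, -0.05, -0.1, 0.12, 0, -1, -0.05, -0.1, 0.24, 0, -1, -0.1, -0.2, 0.36, 0, -1, -0.2, -0.4, 0.38, -0.1, -1, -0.25, -0.6, 0.38, -0.2, -1, -0.25, -0.8, 0.38, -0.317, -1, -0.25, -1, 0.38, -0.317, -1, -0.25, -1, 0.38, -0.317, -1, -0.25, -1, 0.38, -0.317, -1, -0.25, -1, 0.38, -0.317])

```text
time_s: 6.8
ee_pos: [0.5888, -0.1206, 0.405]
eef_rot: [3.141, 0.0, 1.306]
force: [0.7, 1.0, -0.1]
grip_width: 0.0944
```

Request:
arm_command(plan=[-1, -0.085, -0.7, 0, 0, -1, -0.085, -0.7, 0, 0, -1, -0.085, -0.7, 0, 0, -1, -0.085, -0.7, 0, 0, -1, -0.085, -0.7, 0, 0, -1, -0.085, -0.7, 0, 0, -1, -0.085, -0.7, -0.16, 0, -1, -0.085, -0.7, -0.16, 0, -1, -0.085, -0.7, -0.16, 0])

```text
time_s: 7.7
ee_pos: [0.5556, -0.3975, 0.3383]
eef_rot: [-3.137, -0.002, 1.308]
force: [0.0, -0.5, 1.2]
grip_width: 0.0939
```

```bash
python3 - <<'E'
from h import *
np.set_printoptions(precision=4,suppress=True)
o=sensors.get_obs();print(o["time_s"],o["ee_pos"],o["eef_rot"],o["qpos"])
W=cam("wrist");np.savez("W4.npz",K=W[0],k1=W[1],R=W[2],t=W[3])
im=vision.camera("wrist");cv2.imwrite("pics/w4.png",cv2.resize(im,None,fx=1.5,fy=1.5,interpolation=cv2.INTER_CUBIC))
for k,z in (("horn_handle",.021),("shoehorn",0)):
  for d in vision.pinpoint(k,"wrist")[:2]: print(k,d["confidence"],d["at"],plane("",d["at"],z,W)[:2])
E
```

```text
7.7 [ 0.5556 -0.3975  0.3383] [-3.137  -0.0021  1.3075] [-0.6746  0.6545  1.1606  0.0001  1.3314 -0.4114]
horn_handle 0.97 [195.9, 268.5] [ 0.5621 -0.4077]
horn_handle 0.58 [322.2, 148.2] [ 0.367  -0.5339]
shoehorn 0.95 [332.3, 153.1] [ 0.3525 -0.5672]
shoehorn 0.82 [146.9, 272.0] [ 0.5796 -0.3585]
```

View pics/w4.png

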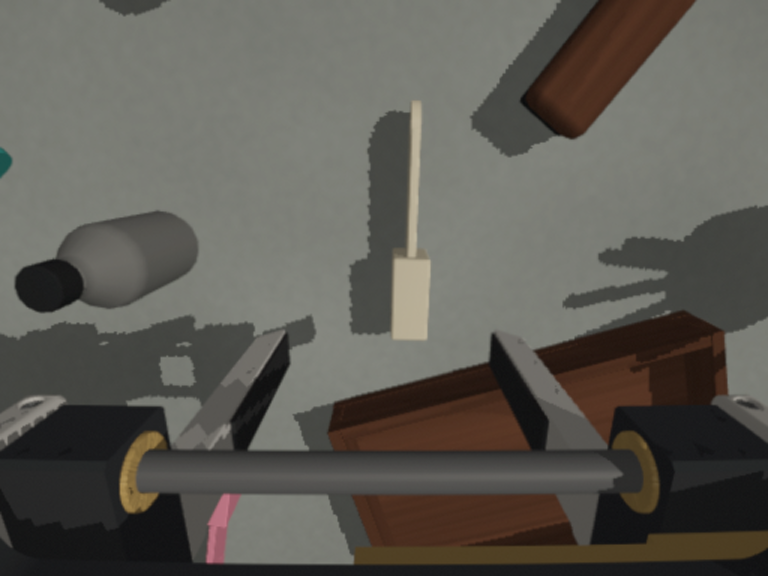

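```bash
python3 - <<'E'
from h import *
np.set_printoptions(precision=4,suppress=True)
d=np.load("W4.npz");W=(d["K"],float(d["k1"]),d["R"],d["t"])
g=lambda c,r,z:plane("",(r/1.5-.2,c/1.5-.2),z,W)
a=g(417,103,.036);b=g(412.5,250,.036);v=a-b;print("blade",a,b,np.linalg.norm(v),np.arctan2(v[1],v[0]))
h=np.array([g(c,r,.042)[:2] for c,r in [(393,258),(430,258),(428,339),(391,338)]]);print(h,h.mean(0),np.linalg.norm(h-np.roll(h,-1,0),axis=1))
v=h[0]+h[1]-h[2]-h[3];print(np.arctan2(v[1],v[0]))
cv2.imwrite("pics/w4c.png",cv2.resize(cv2.imread("pics/w4.png")[90:350,360:460],None,fx=3,fy=2.2))
E
```

```text
blade [ 0.6029 -0.284   0.036 ] [ 0.5771 -0.3742  0.036 ] 0.0938636895243193 1.291909550204509
[[ 0.5629 -0.3749]
 [ 0.5871 -0.3814]
 [ 0.5719 -0.4385]
 [ 0.5465 -0.4309]] [ 0.5671 -0.4064] [0.025  0.0591 0.0265 0.0584]
1.2979866958383783
```

View pics/w4c.png

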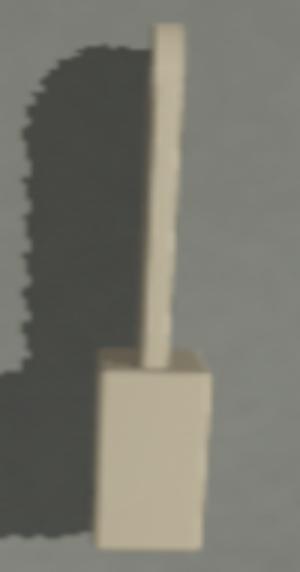

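```bash
python3 -c "
from station import sensors
o=sensors.get_obs();print(o['time_s'],o['ee_pos'],o['eef_rot'],o['joint_vel'])"
```

```text
7.85 [ 0.55617944 -0.39739827  0.34306274] [3.13903156e+00 1.11154964e-03 1.30828382e+00] [-0.0004253  -0.00976732 -0.00248929 -0.00038282 -0.00670071 -0.00123773]
```

Request:
arm_command(plan=[-1, 0.03, -0.016, 0, -0.005, -1, 0.03, -0.016, -0.1, -0.005, -1, 0.03, -0.016, -0.2, -0.005, -1, 0.03, -0.016, -0.25, -0.005, -1, 0.03, -0.016, -0.25, -0.005, -1, 0.03, -0.016, -0.25, -0.005])

```text
time_s: 8.45
ee_pos: [0.5683, -0.4044, 0.2431]
eef_rot: [3.139, 0.001, 1.297]
force: [-0.1, 0.3, 1.4]
grip_width: 0.0939
```

```bash
python3 - <<'E'
from h import *
o=sensors.get_obs();print(o["time_s"],o["ee_pos"],o["eef_rot"],o["force"])
cv2.imwrite("pics/w5.png",cv2.resize(vision.camera("wrist"),None,fx=1.5,fy=1.5))
E
```

```text
8.45 [ 0.56827127 -0.40435073  0.24309209] [3.13906875e+00 1.05119569e-03 1.29734647e+00] [-0.1113102   0.30821836  1.43840838]
```

View pics/w5.png

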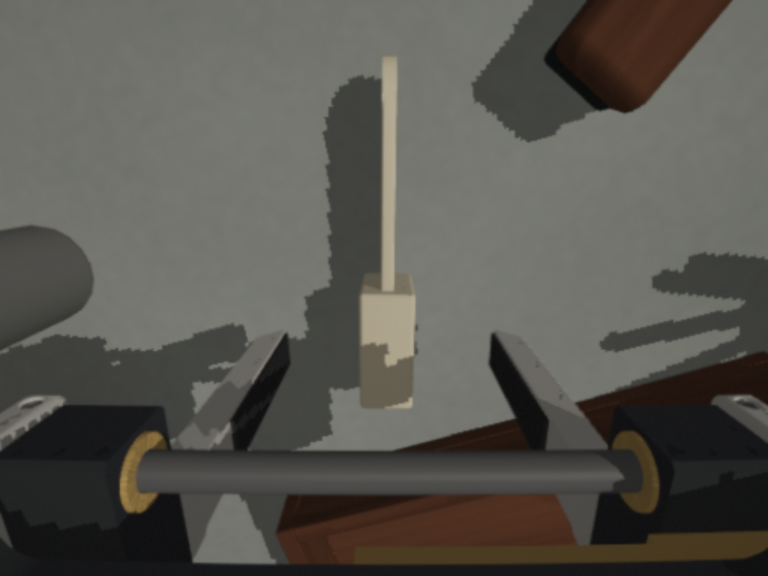

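Request:
arm_command(plan=[-1, 0, 0, -0.05, 0, -1, 0, 0, -0.095, 0, -1, 0, 0, -0.095, 0, 1, 0, 0, -0.095, 0, 1, 0, 0, -0.095, 0, 1, 0, 0, -0.095, 0, 1, 0, 0, -0.095, 0, 1, 0, 0, -0.095, 0, 1, 0, 0, -0.095, 0, 1, 0, 0, -0.095, 0, 1, 0, 0, -0.095, 0], newtons=25)

```text
time_s: 9.6
ee_pos: [0.5677, -0.4044, 0.2026]
eef_rot: [-3.142, 0.0, 1.297]
force: [0.1, -0.2, -0.2]
grip_width: 0.0333
```

Request:
arm_command(plan=[1, 0, 0, 0, 0, 1, 0, 0, 0, 0, 1, 0, 0, 0, 0, 1, 0, 0, 0, 0])

```text
time_s: 10.0
ee_pos: [0.5677, -0.4044, 0.2026]
eef_rot: [-3.142, -0.0, 1.297]
force: [-0.3, 0.8, 1.1]
grip_width: 0.0261
```

Request:
arm_command(plan=[1, 0, 0, 0.1, 0, 1, 0, 0, 0.2, 0, 1, 0, 0, 0.3, 0, 1, 0, 0, 0.4, 0, 1, 0.02, 0.1, 0.4, 0, 1, 0.04, 0.2, 0.4, 0.07, 1, 0.06, 0.3, 0.4, 0.14, 1, 0.08, 0.4, 0.4, 0.21, 1, 0.1, 0.5, 0.4, 0.28, 1, 0.1, 0.6, 0.4, 0.35, 1, 0.1, 0.7, 0.4, 0.42, 1, 0.1, 0.8, 0.4, 0.43, 1, 0.1, 0.85, 0.4, 0.43, 1, 0.1, 0.85, 0.4, 0.43, 1, 0.1, 0.85, 0.4, 0.43])

```text
time_s: 11.5
ee_pos: [0.6077, -0.0645, 0.3626]
eef_rot: [-3.141, 0.0, 2.198]
force: [0.3, -1.0, -0.8]
grip_width: 0.026
```

Request:
arm_command(plan=[1, 0.03, 0.1, 0, 0.07, 1, 0.06, 0.2, 0, 0.14, 1, 0.09, 0.3, 0, 0.21, 1, 0.12, 0.4, 0, 0.28, 1, 0.15, 0.5, 0, 0.35, 1, 0.17, 0.6, 0, 0.42, 1, 0.2, 0.7, 0, 0.4225, 1, 0.22, 0.8, 0, 0.4225, 1, 0.235, 0.864, 0, 0.4225, 1, 0.235, 0.864, 0, 0.4225, 1, 0.235, 0.864, 0, 0.4225, 1, 0.235, 0.864, 0, 0.4225])

```text
time_s: 12.7
ee_pos: [0.7022, 0.2794, 0.3626]
eef_rot: [-3.141, -0.0, 3.08]
force: [-0.8, -0.0, -1.1]
grip_width: 0.0256
```

```bash
python3 - <<'E'
from h import *
o=sensors.get_obs();print(o["time_s"],o["ee_pos"],o["eef_rot"],o["force"],o["qpos"])
cv2.imwrite("pics/w6.png",cv2.resize(vision.camera("wrist"),None,fx=1.5,fy=1.5,interpolation=cv2.INTER_CUBIC))
W=cam("wrist")
for k,z in dict(slot_mouth=.01,slot_bridge=.052,keeper_hinge=.032).items():
    for d in vision.pinpoint(k,"wrist")[:2]: print(k,round(d["confidence"],2),d["at"],plane("wrist",d["at"],z,W))
E
```

```text
12.7 [0.70218709 0.27936699 0.36258018] [-3.14128849e+00 -1.78214050e-04  3.08040259e+00] [-0.77824015 -0.02468855 -1.05713621] [ 3.30224416e-01  8.25591774e-01  8.21396462e-01 -2.13787536e-04
  1.49488519e+00 -1.17936563e+00]
slot_mouth 0.55 [47.5, 261.0] [0.5539019  0.29128589 0.01      ]
slot_mouth 0.41 [250.3, 258.8] [0.79856137 0.27374055 0.01      ]
keeper_hinge 0.82 [123.2, 313.6] [0.63694284 0.34364005 0.032     ]
```

View pics/w6.png

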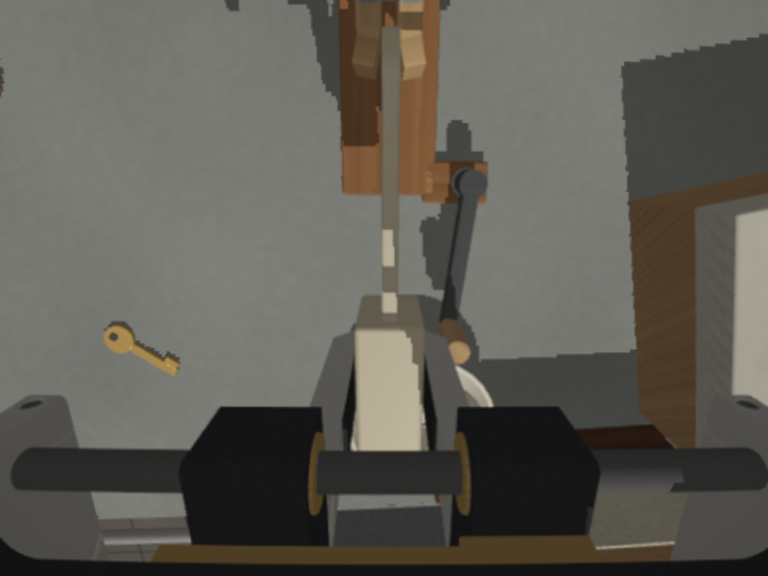

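Request:
arm_command(plan=[1, 0, 0.004, -0.08, 0, 1, 0, 0.004, -0.16, 0, 1, 0, 0.004, -0.25, 0, 1, 0, 0.004, -0.25, 0, 1, 0, 0.004, -0.25, 0, 1, 0, 0.004, -0.25, 0])

```text
time_s: 13.5
ee_pos: [0.7021, 0.2828, 0.2657]
eef_rot: [3.14, 0.003, 3.082]
force: [0.1, 0.1, -0.6]
grip_width: 0.0257
```

```bash
python3 - <<'E'
from h import *
o=sensors.get_obs();print(o["time_s"],o["ee_pos"],o["eef_rot"],o["force"])
W=cam("wrist");np.savez("W7.npz",K=W[0],k1=W[1],R=W[2],t=W[3]);print(W[0],W[1],-W[2].T@W[3])
cv2.imwrite("pics/w7.png",cv2.resize(vision.camera("wrist"),None,fx=1.5,fy=1.5,interpolation=cv2.INTER_CUBIC))
E
```

```text
13.5 [0.70207512 0.2827902  0.26568542] [3.14013857 0.00348583 3.08207998] [ 0.07890292  0.14720271 -0.60806853]
[[277.77983361   0.         259.18037467]
 [  0.         277.77983361 191.88613737]
 [  0.           0.           1.        ]] -0.02711514037773331 [0.62034183 0.28816591 0.24556749]
```

View pics/w7.png

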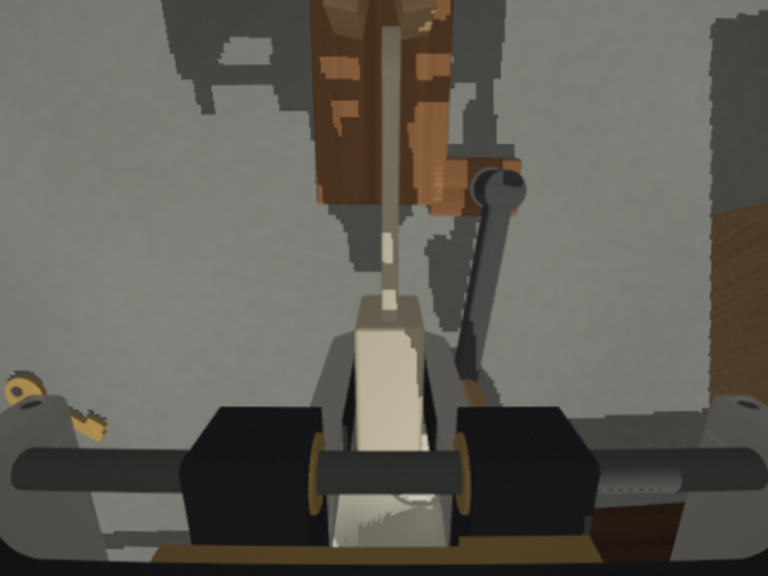

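Request:
arm_command(plan=[1, 0, -0.0105, 0, 0, 1, 0, -0.0105, -0.04, 0, 1, 0, -0.0105, -0.08, 0, 1, 0, -0.0105, -0.115, 0, 1, 0, -0.0105, -0.115, 0, 1, 0, -0.0105, -0.115, 0, 1, 0, -0.0105, -0.115, 0])

```text
time_s: 14.25
ee_pos: [0.7018, 0.2787, 0.2171]
eef_rot: [3.141, 0.001, 3.082]
force: [0.1, -0.1, -0.8]
grip_width: 0.0259
```

```bash
python3 - <<'E'
from h import *
o=sensors.get_obs();print(o["time_s"],o["ee_pos"],o["eef_rot"],o["force"])
W=cam("wrist");np.savez("W8.npz",K=W[0],k1=W[1],R=W[2],t=W[3]);print(-W[2].T@W[3])
im=vision.camera("wrist")
cv2.imwrite("pics/w8.png",cv2.resize(im,None,fx=1.5,fy=1.5,interpolation=cv2.INTER_CUBIC))
cv2.imwrite("pics/w8c.png",cv2.resize(im[0:150,180:340],None,fx=4,fy=4,interpolation=cv2.INTER_CUBIC))
cv2.imwrite("pics/s8.png",cv2.resize(vision.camera("side")[200:340,90:260],None,fx=4,fy=4,interpolation=cv2.INTER_CUBIC))
E
```

```text
14.25 [0.7017862  0.27873165 0.21714815] [3.14137661e+00 5.83965969e-04 3.08232827e+00] [ 0.11799695 -0.05541609 -0.83588901]
[0.6199925  0.28406438 0.19727501]
```

View pics/w8c.png

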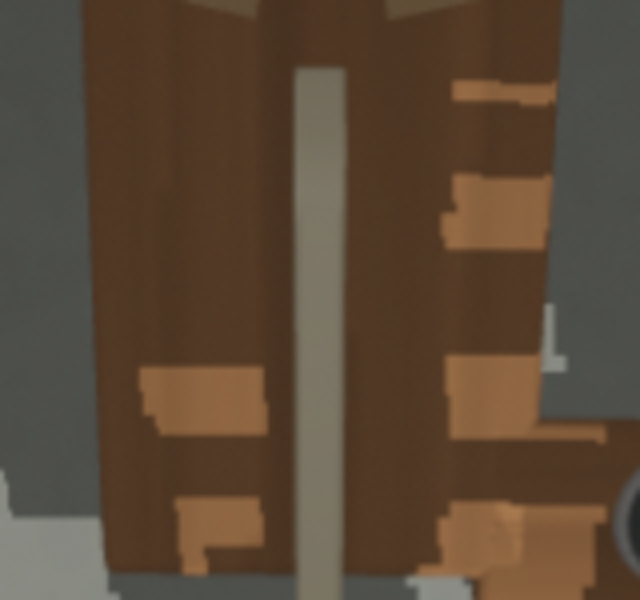

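View pics/s8.png

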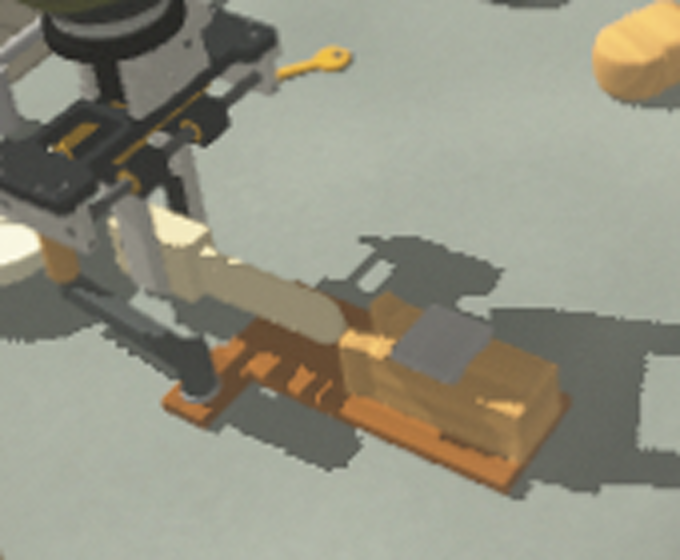

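Request:
arm_command(plan=[1, 0, 0.001, -0.005, 0, 1, -0.0125, 0.002, -0.005, 0, 1, -0.025, 0.0025, -0.005, 0, 1, -0.0375, 0.003, -0.005, 0, 1, -0.05, 0.004, -0.005, 0, 1, -0.0625, 0.0045, -0.005, 0, 1, -0.075, 0.005, -0.005, 0, 1, -0.0875, 0.006, -0.005, 0, 1, -0.1, 0.007, -0.005, 0, 1, -0.1, 0.007, -0.005, 0])

```text
time_s: 15.35
ee_pos: [0.6612, 0.2816, 0.2148]
eef_rot: [-3.142, -0.0, 3.083]
force: [-0.0, 0.5, -0.5]
grip_width: 0.026
```

```bash
python3 - <<'E'
from h import *
o=sensors.get_obs();print(o["time_s"],o["ee_pos"],o["eef_rot"],o["force"],o["moment"])
im=vision.camera("wrist")
cv2.imwrite("pics/w9c.png",cv2.resize(im[0:200,180:340],None,fx=3.5,fy=3,interpolation=cv2.INTER_CUBIC))
E
```

```text
15.35 [0.66118718 0.28163294 0.21475811] [-3.14154306e+00 -1.71314137e-04  3.08263583e+00] [-0.03289519  0.49377687 -0.485352  ] [ 0.07352773 -0.17129163  0.05079581]
```

View pics/w9c.png

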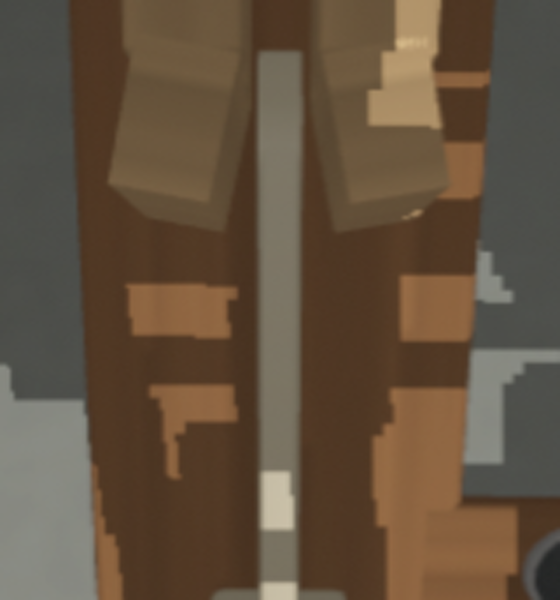

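Request:
arm_command(plan=[1, -0.0125, 0.0007, 0, 0, 1, -0.025, 0.0015, 0, 0, 1, -0.0375, 0.0022, 0, 0, 1, -0.05, 0.003, 0, 0, 1, -0.0625, 0.0037, 0, 0, 1, -0.075, 0.0044, 0, 0, 1, -0.0875, 0.0051, 0, 0, 1, -0.1, 0.0059, 0, 0, 1, -0.1125, 0.0066, 0, 0, 1, -0.125, 0.0073, 0, 0, 1, -0.1375, 0.008, 0, 0, 1, -0.15, 0.0088, 0, 0, 1, -0.15, 0.0088, 0, 0])

```text
time_s: 16.7
ee_pos: [0.6012, 0.2851, 0.2147]
eef_rot: [-3.142, -0.0, 3.083]
force: [0.3, -0.3, -1.1]
grip_width: 0.0259
```

```bash
python3 - <<'E'
from h import *
o=sensors.get_obs();print(o["time_s"],o["ee_pos"],o["eef_rot"],o["force"],o["moment"])
im=vision.camera("wrist")
cv2.imwrite("pics/w10c.png",cv2.resize(im[50:260,180:340],None,fx=3.5,fy=2.8,interpolation=cv2.INTER_CUBIC))
E
```

```text
16.7 [0.6011941  0.28508563 0.21470684] [-3.14153682e+00 -1.49810262e-04  3.08255535e+00] [ 0.34492737 -0.30720947 -1.0813726 ] [ 0.03054115 -0.15823401  0.01020903]
```

View pics/w10c.png

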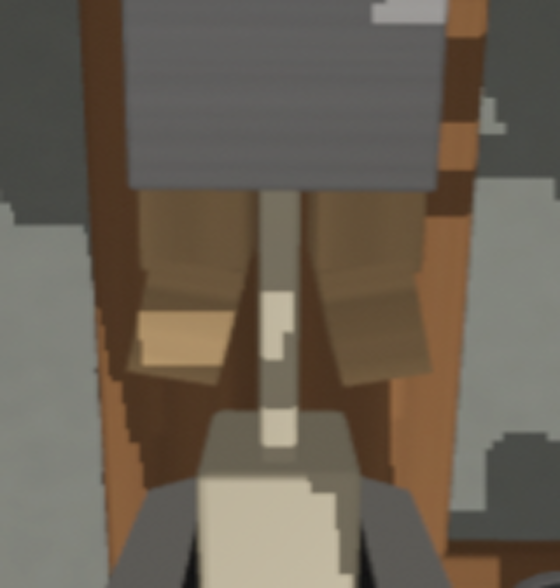

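Request:
arm_command(plan=[1, -0.0075, 0.0004, 0, 0, 1, -0.015, 0.0009, 0, 0, 1, -0.0225, 0.0013, 0, 0, 1, -0.025, 0.0015, 0, 0, 1, -0.025, 0.0015, 0, 0])

```text
time_s: 17.25
ee_pos: [0.5916, 0.2856, 0.2147]
eef_rot: [-3.142, -0.0, 3.082]
force: [0.3, -0.3, -1.1]
grip_width: 0.0259
```

Request:
arm_command(plan=[1, -0.0025, 0.0001, 0, 0, 1, -0.005, 0.0003, 0, 0, 1, -0.005, 0.0003, 0, 0, 1, -0.005, 0.0003, 0, 0])

```text
time_s: 17.65
ee_pos: [0.5897, 0.2857, 0.2146]
eef_rot: [-3.142, -0.0, 3.082]
force: [0.2, -0.7, -2.1]
grip_width: 0.0259
```

Request:
arm_command(plan=[1, -0.0025, 0.0001, 0, 0, 1, -0.005, 0.0003, 0, 0, 1, -0.005, 0.0003, 0, 0])

```text
time_s: 17.95
ee_pos: [0.5876, 0.2858, 0.2146]
eef_rot: [-3.142, -0.0, 3.082]
force: [-0.2, -0.2, -1.6]
grip_width: 0.0257
```

```bash
python3 - <<'E'
from h import *
o=sensors.get_obs();print(o["time_s"],o["ee_pos"],o["eef_rot"],o["force"],o["moment"])
im=vision.camera("wrist")
cv2.imwrite("pics/w11c.png",cv2.resize(im[50:260,180:340],None,fx=3.5,fy=2.8,interpolation=cv2.INTER_CUBIC))
E
```

```text
17.95 [0.58756454 0.28583669 0.21462694] [-3.14154630e+00 -9.74457383e-05  3.08236382e+00] [-0.22025357 -0.17862296 -1.60951702] [ 0.07520459 -0.1407759   0.00067241]
```

View pics/w11c.png

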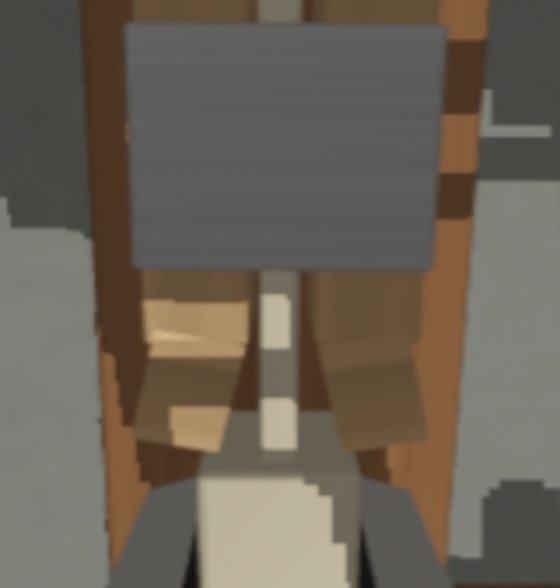

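Request:
arm_command(plan=[1, -0.0025, 0.0001, 0, 0, 1, -0.005, 0.0003, 0, 0, 1, -0.0075, 0.0004, 0, 0, 1, -0.0075, 0.0004, 0, 0])

```text
time_s: 18.4
ee_pos: [0.5848, 0.2859, 0.2147]
eef_rot: [3.141, 0.001, 3.082]
force: [2.1, -0.2, -2.5]
grip_width: 0.026
```

Request:
arm_command(plan=[1, -0.0025, 0.0001, 0, 0, 1, -0.005, 0.0003, 0, 0, 1, -0.005, 0.0003, 0, 0])

```text
time_s: 18.7
ee_pos: [0.5837, 0.2857, 0.215]
eef_rot: [3.14, 0.005, 3.082]
force: [16.0, 1.3, -9.3]
grip_width: 0.0261
```

Request:
arm_command(plan=[1, 0.003, 0, 0, 0, 1, 0.003, 0, -0.003, 0, 1, 0.003, 0, -0.003, 0])

```text
time_s: 19.0
ee_pos: [0.5844, 0.2859, 0.214]
eef_rot: [3.141, 0.002, 3.082]
force: [5.2, -1.1, -0.5]
grip_width: 0.0257
```

```bash
python3 - <<'E'
from h import *
o=sensors.get_obs();print(o["time_s"],o["ee_pos"],o["eef_rot"],o["force"],o["moment"])
im=vision.camera("wrist")
cv2.imwrite("pics/w12c.png",cv2.resize(im[50:260,180:340],None,fx=3.5,fy=2.8,interpolation=cv2.INTER_CUBIC))
E
```

```text
19.0 [0.58442802 0.28592808 0.21404799] [3.14085767e+00 2.33106378e-03 3.08199028e+00] [ 5.21840746 -1.10973147 -0.54788603] [-0.08946068 -1.3738131  -0.02581684]
```

View pics/w12c.png

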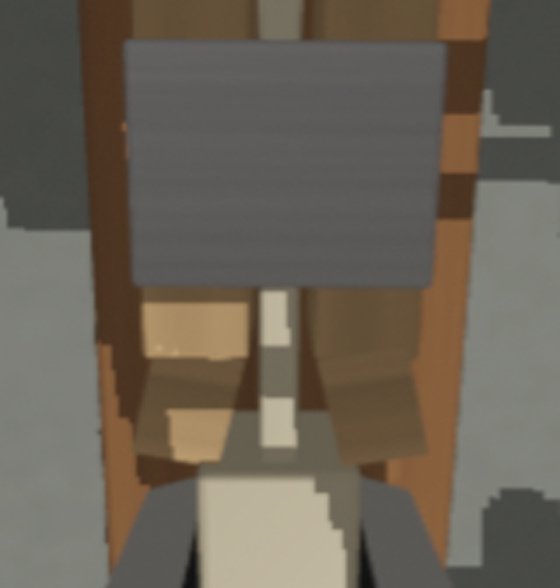

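Request:
arm_command(plan=[0, 0, 0, 0, 0, 0, 0, 0, 0, 0, 0, 0, 0, 0, 0, 0, 0, 0, 0, 0, 0, 0, 0, 0, 0, 0, 0, 0, 0.05, 0, 0, 0, 0, 0.15, 0, 0, 0, 0, 0.25, 0, 0, 0, 0, 0.35, 0, -1, 0, 0, 0.4, 0, -1, 0, 0, 0.4, 0, -1, 0, 0, 0.4, 0])

```text
time_s: 20.25
ee_pos: [0.5838, 0.286, 0.3727]
eef_rot: [-3.141, -0.001, 3.082]
force: [-0.3, 0.4, -0.5]
grip_width: 0.0677
```

```bash
python3 - <<'E'
from h import *
from kp import *
o=sensors.get_obs();print(o["time_s"],o["ee_pos"],o["eef_rot"],o["force"],o["grip_width"])
W=cam("wrist");im=vision.camera("wrist")
cv2.imwrite("pics/w13.png",cv2.resize(im,None,fx=1.5,fy=1.5,interpolation=cv2.INTER_CUBIC))
for k,z in dict(horn_handle=.031,slot_bridge=.052).items():
    for d in vision.pinpoint(k,"wrist")[:2]:
        p=plane("",d["at"],z,W)[:2]; print(k,d["confidence"],d["at"],p,(p-M)@X,(p-M)@Y)
im=vision.camera("top");cv2.imwrite("pics/t13.png",cv2.resize(im[80:230,100:250],None,fx=4,fy=4,interpolation=cv2.INTER_CUBIC))
im=vision.camera("side");cv2.imwrite("pics/s13.png",cv2.resize(im[200:340,70:260],None,fx=4,fy=4,interpolation=cv2.INTER_CUBIC))
E
```

```text
20.25 [0.584 0.286 0.373] [-3.141 -0.001  3.082] [-0.281  0.421 -0.491] 0.06772244909637054
horn_handle 0.94 [187.9, 259.1] [0.591 0.286] -0.03190413358866713 0.0009311413348128274
horn_handle 0.58 [157.9, 262.2] [0.555 0.292] 0.004381810364320884 -0.0027194901506657045
slot_bridge 0.71 [112.1, 258.7] [0.503 0.291] 0.0559482819339182 0.0012700005295493118
slot_bridge 0.59 [310.3, 297.2] [0.752 0.326] -0.19083046325658026 -0.04832116007104494
```

View pics/w13.png

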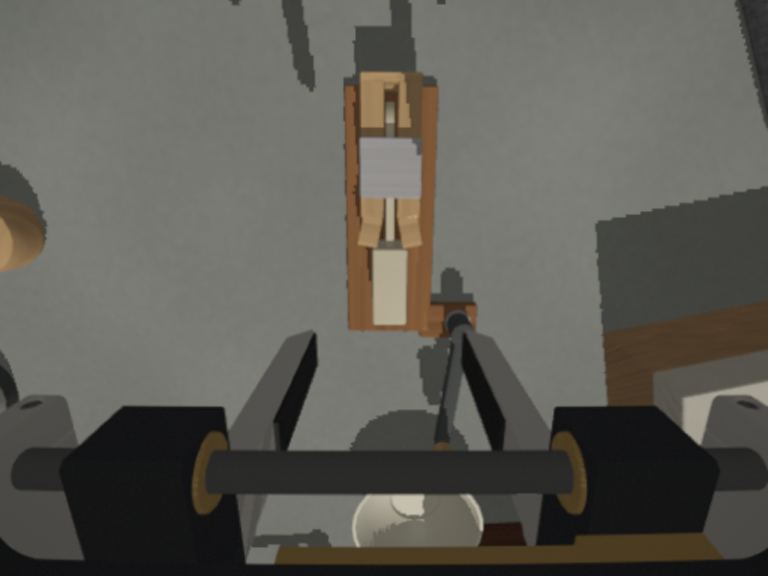

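View pics/s13.png

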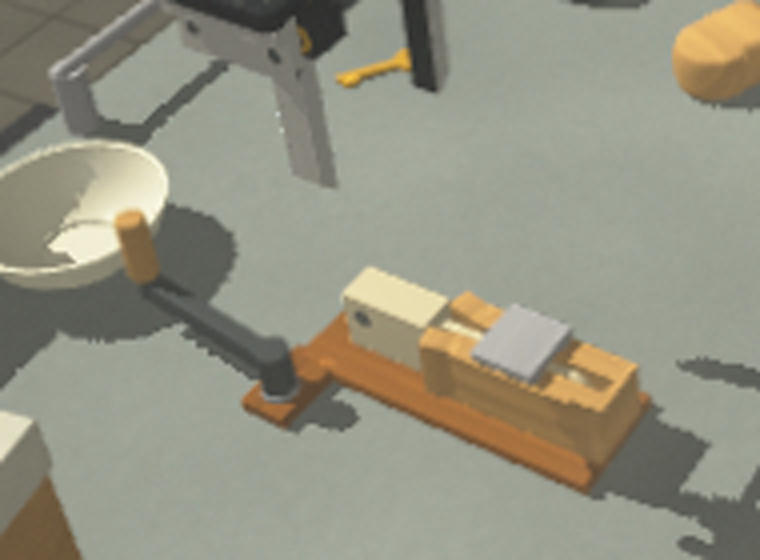

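```bash
sed -i 's/^M=.*/M=np.array([.556,.2875]);ps=3.082/' kp.py; python3 - <<'E'
from kp import *
ph=np.deg2rad(25.3)
for off in (.025,.03,.035):
    p=tcp(1.44,off,ph);print(off,peg(1.44),p,np.hypot(*p),"near finger",p-.053*np.array([np.cos(ph),np.sin(ph)]))
for t in np.arange(1.4,-.35,-.1): p=tcp(t,.017,ph);print(round(t,2),p,np.hypot(*p),"near",p-.053*np.array([np.cos(ph),np.sin(ph)]))
E
```

```text
0.025 [0.741 0.322] [0.698 0.324] 0.7698050724023917 near finger [0.65  0.301]
0.03 [0.741 0.322] [0.699 0.329] 0.7727408256703078 near finger [0.651 0.306]
0.035 [0.741 0.322] [0.7   0.334] 0.77569769744328 near finger [0.652 0.311]
1.4 [0.697 0.312] 0.7630945558001122 near [0.649 0.289]
1.3 [0.695 0.301] 0.7573583630678349 near [0.647 0.278]
1.2 [0.693 0.29 ] 0.7508086129942602 near [0.645 0.267]
1.1 [0.689 0.279] 0.7434901812948925 near [0.641 0.257]
1.0 [0.684 0.269] 0.7354544086819741 near [0.636 0.247]
0.9 [0.679 0.26 ] 0.7267591978571899 near [0.631 0.237]
0.8 [0.672 0.251] 0.7174691070573787 near [0.624 0.228]
0.7 [0.665 0.242] 0.7076554312195465 near [0.617 0.22 ]
0.6 [0.657 0.235] 0.6973962586092541 near [0.609 0.212]
0.5 [0.648 0.228] 0.6867764867412303 near [0.6   0.205]
0.4 [0.638 0.222] 0.6758877765737672 near [0.59 0.2 ]
0.3 [0.628 0.218] 0.6648284183321719 near [0.58  0.195]
0.2 [0.618 0.214] 0.6537030761189003 near [0.57  0.191]
0.1 [0.607 0.211] 0.6426223721414208 near [0.559 0.188]
-0.0 [0.596 0.21 ] 0.6317022657026529 near [0.548 0.187]
-0.1 [0.585 0.209] 0.6210631782352832 near [0.537 0.186]
-0.2 [0.574 0.21 ] 0.6108288152613246 near [0.526 0.187]
-0.3 [0.563 0.211] 0.6011246412724125 near [0.515 0.189]
```

Request:
arm_command(plan=[-1, 0.08, 0.03, 0, -0.07, -1, 0.16, 0.06, 0, -0.14, -1, 0.24, 0.09, 0, -0.21, -1, 0.2875, 0.105, 0, -0.28, -1, 0.2875, 0.105, 0, -0.35, -1, 0.2875, 0.105, 0, -0.42, -1, 0.2875, 0.105, 0, -0.49, -1, 0.2875, 0.105, 0, -0.511, -1, 0.2875, 0.105, 0, -0.511, -1, 0.2875, 0.105, -0.1, -0.511, -1, 0.2875, 0.105, -0.1, -0.511])

```text
time_s: 21.6
ee_pos: [0.6986, 0.328, 0.3273]
eef_rot: [-3.133, -0.0, 2.014]
force: [0.2, -0.0, -1.1]
grip_width: 0.0941
```

```bash
python3 - <<'E'
from h import *
from kp import *
o=sensors.get_obs();print(o["time_s"],o["ee_pos"],o["eef_rot"],o["force"],o["grip_width"])
W=cam("wrist");im=vision.camera("wrist")
cv2.imwrite("pics/w14.png",cv2.resize(im,None,fx=1.5,fy=1.5,interpolation=cv2.INTER_CUBIC))
for d in vision.pinpoint("keeper_peg","wrist")[:2]:
    p=plane("",d["at"],.062,W)[:2];v=p-Hn;print(d["confidence"],p,np.linalg.norm(v),np.arctan2(-v@X,v@Y))
E
```

```text
21.6 [0.699 0.328 0.327] [-3.133 -0.     2.014] [ 0.204 -0.011 -1.087] 0.09405815866350052
0.66 [0.745 0.324] 0.11265597950019259 1.4644119484727711
```

View pics/w14.png

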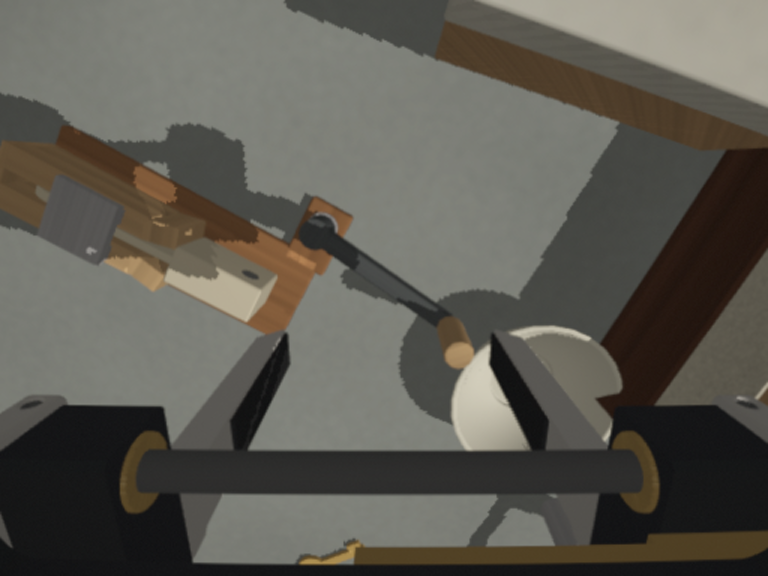

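```bash
python3 - <<'E'
from h import *
T=cam("top");S=cam("side")
p=tri([(T,(213/1.5,125/1.5)),(S,(462/1.5,120/1.5))]);print(p,proj("",p,T)*1.5,proj("",p,S)*1.5)
W=cam("wrist");print("cam",-W[2].T@W[3])
for z in(.1,.15): print(z,plane("top",(213/1.5,125/1.5),z),plane("top",(126/1.5,121/1.5),z))
E
```

```text
[0.66062168 0.47095862 0.09827531] [[212.72856272 124.85477731]] [[462.16319535 120.46533352]]
cam [0.66365284 0.40234528 0.31327866]
0.1 [0.65946039 0.46996349 0.1       ] [0.86032589 0.49530063 0.1       ]
0.15 [0.64350317 0.45169755 0.15      ] [0.83762129 0.47618357 0.15      ]
```

Request:
arm_command(plan=[-1, 0, 0, -0.09, 0, -1, 0, 0, -0.18, 0, -1, 0, 0, -0.18, 0, -1, -0.005, -0.04, -0.18, 0, -1, -0.01, -0.0675, -0.18, 0, -1, -0.015, -0.095, -0.18, 0, -1, -0.025, -0.1225, -0.18, 0, -1, -0.0375, -0.1475, -0.18, 0, -1, -0.05, -0.17, -0.18, 0, -1, -0.0675, -0.1925, -0.18, 0, -1, -0.085, -0.215, -0.18, 0, -1, -0.105, -0.2325, -0.18, 0, -1, -0.116, -0.241, -0.18, 0, -1, -0.1275, -0.25, -0.18, 0, -1, -0.14, -0.258, -0.18, 0, -1, -0.1525, -0.265, -0.18, 0, -1, -0.165, -0.27, -0.18, 0, -1, -0.1775, -0.275, -0.18, 0, -1, -0.1775, -0.275, -0.18, 0])

```text
time_s: 23.6
ee_pos: [0.6274, 0.218, 0.2615]
eef_rot: [-3.141, -0.0, 2.012]
force: [-0.7, -0.4, 0.7]
grip_width: 0.0938
```

```bash
cat > look.py <<'E'
from h import *
from kp import *
import sys
n=sys.argv[1]
o=sensors.get_obs();print(o["time_s"],o["ee_pos"],o["eef_rot"],o["force"],o["grip_width"])
W=cam("wrist");im=vision.camera("wrist")
cv2.imwrite(f"pics/w{n}.png",cv2.resize(im,None,fx=1.5,fy=1.5,interpolation=cv2.INTER_CUBIC))
for k,z in (("keeper_peg",.062),("keeper_hinge",.032),("horn_handle",.031)):
  for d in vision.pinpoint(k,"wrist")[:1]:
    p=plane("",d["at"],z,W)[:2];v=p-Hn;print(k,d["confidence"],p,np.linalg.norm(v),np.arctan2(-v@X,v@Y),(p-M)@X,(p-M)@Y)
E
python3 look.py 15
```

```text
23.6 [0.627 0.218 0.261] [-3.141 -0.     2.012] [-0.685 -0.397  0.669] 0.09380239395170932
keeper_peg 0.95 [0.662 0.237] 0.10986622219229457 0.32505278713207925 -0.10908674588801506 0.044112953285345355
keeper_hinge 0.85 [0.636 0.343] 0.002160130454656921 1.7727124502218605 -0.07611624546887351 -0.060433207452162095
horn_handle 0.81 [0.589 0.286] 0.07184996653442087 -0.6049546529328831 -0.033137143760972994 -0.0009013987391747777
```

View pics/w15.png

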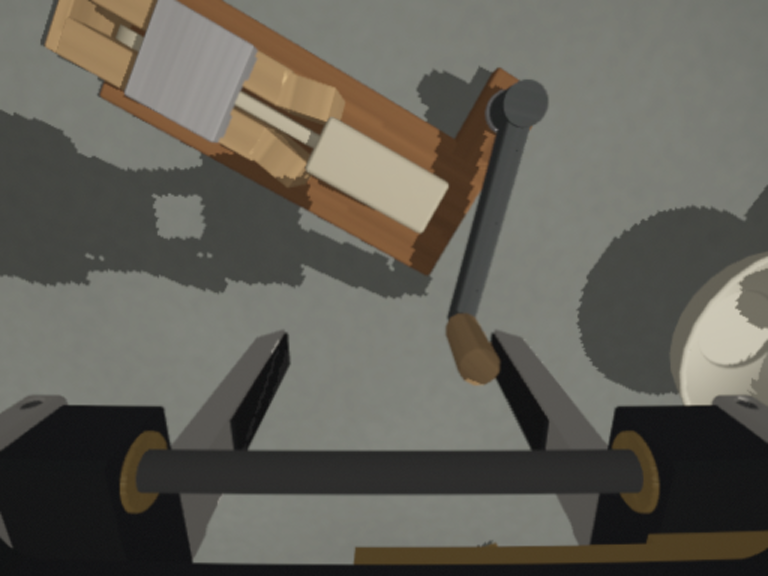

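Request:
arm_command(plan=[-1, -0.012, -0.005, 0, 0, -1, -0.025, -0.01, 0, 0, -1, -0.034, -0.0125, 0, 0, -1, -0.043, -0.015, 0, 0, -1, -0.0525, -0.0175, 0, 0, -1, -0.06, -0.018, 0, 0, -1, -0.066, -0.019, 0, 0, -1, -0.071, -0.02, 0, 0, -1, -0.075, -0.02, 0, 0, -1, -0.078, -0.02, 0, 0, -1, -0.08, -0.02, 0, 0, -1, -0.08, -0.02, 0, 0])

```text
time_s: 25.0
ee_pos: [0.5959, 0.21, 0.2614]
eef_rot: [-3.141, 0.0, 2.012]
force: [0.7, -0.2, 0.5]
grip_width: 0.094
```

```bash
python3 look.py 16
```

```text
25.0 [0.596 0.21  0.261] [-3.141  0.     2.012] [ 0.663 -0.17   0.454] 0.09399613581306737
keeper_peg 0.72 [0.629 0.235] 0.10829882797918958 0.014647826832846647 -0.07558628575175007 0.04828720995196013
keeper_hinge 0.8 [0.635 0.343] 0.002105970567391855 1.4048337902978212 -0.0760770341096768 -0.05965209004331581
horn_handle 0.86 [0.59  0.287] 0.07125655167270503 -0.596385020431233 -0.03397838585679551 -0.00104436788857797
```

View pics/w16.png

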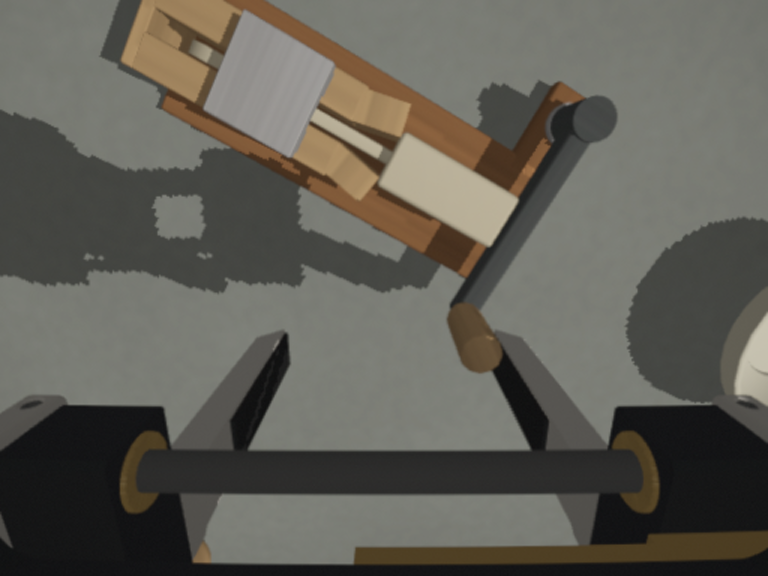

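Request:
arm_command(plan=[-1, 0.02, 0.008, 0, 0, -1, 0.04, 0.01, 0, 0, -1, 0.04, 0.01, 0.08, 0, -1, 0.04, 0.01, 0.16, 0, -1, 0.04, 0.01, 0.24, 0, -1, 0, -0.05, 0.35, 0, -1, 0, -0.1, 0.45, 0, -1, 0, -0.1, 0.45, 0, -1, 0, -0.1, 0.45, 0])

```text
time_s: 26.1
ee_pos: [0.5962, 0.1698, 0.4421]
eef_rot: [3.14, 0.0, 2.011]
force: [1.1, 0.9, -1.0]
grip_width: 0.0936
```

```bash
python3 look.py 17; python3 - <<'E'
from h import *
from kp import *
im=vision.camera("top");cv2.imwrite("pics/t17.png",cv2.resize(im,None,fx=1.5,fy=1.5,interpolation=cv2.INTER_CUBIC))
for k,z in dict(shoe_tree=0,tin=0,bottle_mid=.06,brush=0,door_key=0,keeper_peg=.062).items():
    for d in vision.pinpoint(k,"top")[:1]: print(k,d["confidence"],plane("top",d["at"],z))
im=vision.camera("side");cv2.imwrite("pics/s17.png",cv2.resize(im[200:340,70:260],None,fx=4,fy=4,interpolation=cv2.INTER_CUBIC))
print(vision.pinpoint("keeper_peg","side")[:1])
E
```

```text
26.1 [0.596 0.17  0.442] [3.14  0.    2.011] [ 1.12   0.909 -0.966] 0.09362332809723155
keeper_peg 0.69 [0.625 0.234] 0.10924584444520412 -0.01622499540804272 -0.07222756444366793 0.04923146525037733
keeper_hinge 0.82 [0.637 0.345] 0.004318382704857408 2.191878907028214 -0.07751192025518559 -0.06251293559543988
horn_handle 0.95 [0.59  0.283] 0.07425169146919759 -0.5650186549520552 -0.03424330013690761 0.0027113905286184916
tin 0.59 [ 0.688 -0.122  0.   ]
bottle_mid 0.69 [ 0.395 -0.32   0.06 ]
brush 0.88 [ 0.736 -0.28   0.   ]
door_key 0.66 [ 0.498 -0.087  0.   ]
[{'at': [249.2, 165.8], 'confidence': 0.7}]
```

View pics/w17.png

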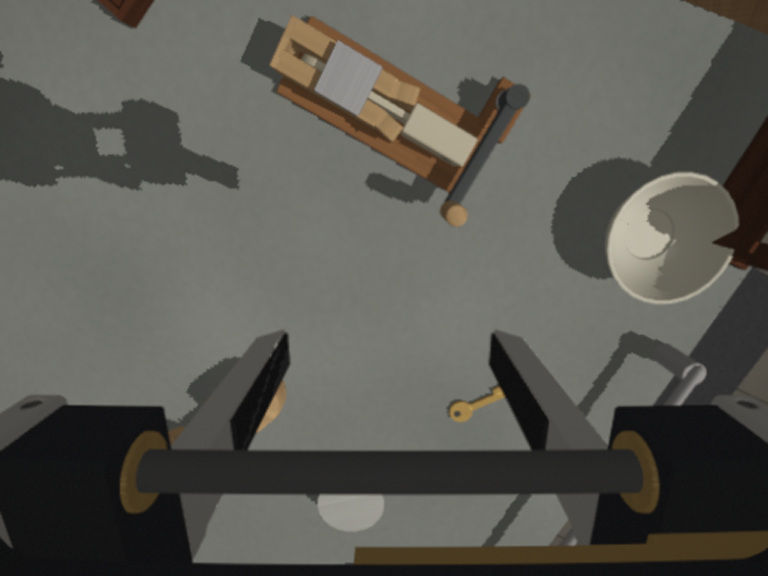

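View pics/s17.png

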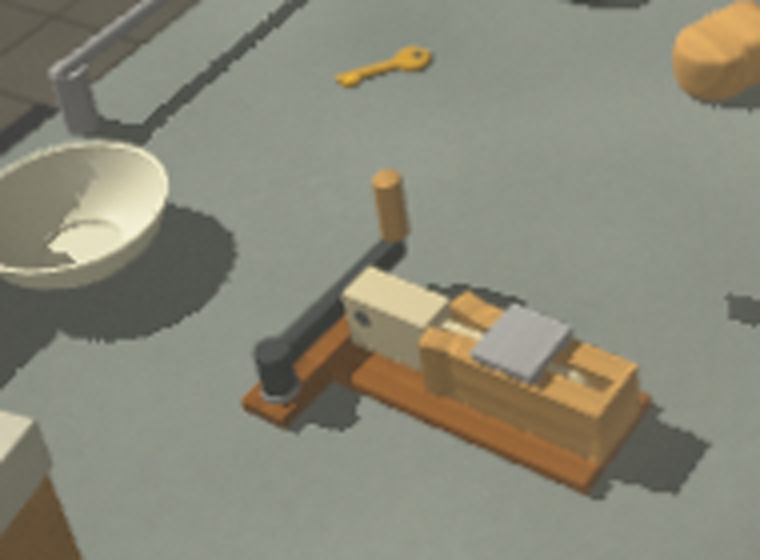

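View pics/t17.png

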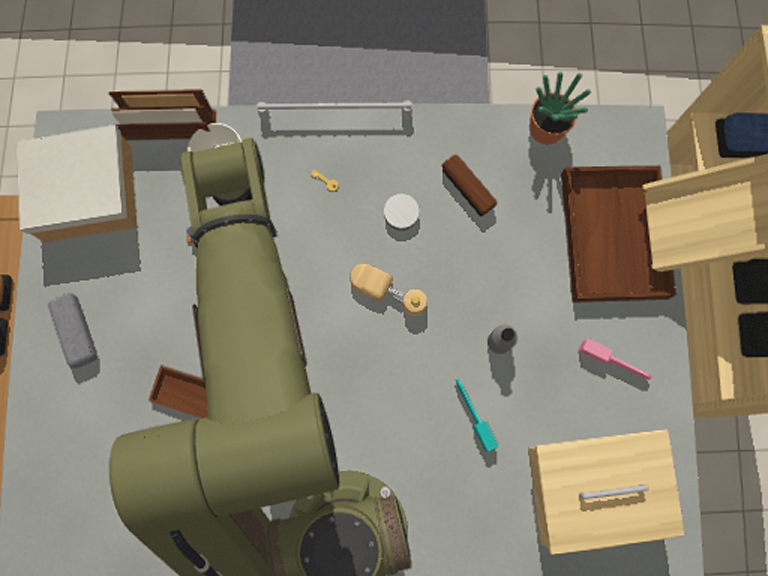

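```bash
python3 - <<'E'
from h import *
from kp import *
W=cam("wrist")
g=lambda c,r,z:plane("",(r/1.5-.2,c/1.5-.2),z,W)[:2]
h=g(514,97,.04);p=g(456,215,.085);v=p-h;print(h,p,np.linalg.norm(v),np.arctan2(-v@X,v@Y))
a=(g(404,136,.052)+g(419,105,.052))/2;b=(g(460,166,.052)+g(476,134,.052))/2
print("handle",(a+b)/2,((a+b)/2-M)@X,((a+b)/2-M)@Y,np.arctan2(*(a-b)[::-1]),np.linalg.norm(a-b))
b1=(g(343,41,.059)+g(382,62,.059)+g(316,92,.059)+g(358,115,.059))/4;print("bridge->handle x",((a+b)/2-b1)@X,((a+b)/2-b1)@Y)
o=sensors.get_obs();print(o["force"],o["time_s"])
E
```

```text
[0.632 0.342] [0.625 0.234] 0.10814634660813785 -0.004741723226194621
handle [0.589 0.286] -0.032893498278189034 -0.0005792563217066276 3.1313931092144602 0.053489672133032365
bridge->handle x -0.08551764409199927 0.0021782129231031934
[-0.045 -0.701 -0.13 ] 26.75
```

```bash
python3 -c "
from station import job
print(job.hand_in())"
```

```text
the job is handed in; nothing more can be done
None
```

The bone-white shoehorn is in the slot, released, with the keeper square behind its handle. I handed the job in at about 27 s of the 72 s allowed. `job.hand_in()` gives no verdict, so the checks below are my own.

I pushed the keeper out to about 1.46 rad with an open finger. I then gripped the shoehorn by its handle, slid it in until the shoulder met the cheeks (16 N of push), let go, and drew the keeper back the same way.

**Last checks**
- **Seating:** the handle's centre is 85.5 mm out from the bridge's middle along the slot, against 85 mm when fully home. It is within about 2 mm sideways.
- **Alignment:** the handle's edges measured about 0.05 rad off the slot line in a small, blurred view. The gripper's own heading at release matched the slot to within 0.01 rad.
- **Keeper:** readings lay between -0.05 and +0.02 rad (the by-hand pixel measurement gave -0.005).
- **Contact:** the gripper was raised well clear, with wrist force close to zero.
- **Bystanders:** they stand where they were in the top picture. The tin, bottle and brush re-measured within about 13 mm of their first positions.

**Disagreements**
- In the last top picture the network placed `door_key` at the shoe tree's position and did not report the shoe tree. I judged both by eye, and neither had moved.
- The wrist and top cameras differed by about 4 mm on the slot's sideways position. I settled this by lining the blade up with the cheeks in the wrist picture.

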